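# Fit the UV screen and switch the viewer on

### The arm

A 6-joint arm with a two-finger parallel gripper is mounted at the origin on a cart in front of the work surface, level with it; the furniture and walls round the work are solid. World frame = base frame: x ahead of the robot, y to its left, z up, the work surface at z = 0. Lengths are in m, angles in degrees, forces in N, time in s.
With the tool pointing down it reaches from about 0.25 to 0.725 m from the base axis. Payload 9.7 kg.
Tool frame: the origin (TCP) lies on the centre line of the jaws, within the pads' length; the fingertips stand 22 mm ahead of it and the grasp point (between the pads) lies 3 mm ahead of it; z points along the fingers, y is the direction in which the jaws open and shut (so a half turn about z gives the same grasp; the last joint's range is limited). The gripper opens to 85 mm and grips with 20 to 120 N. Pads are 22 mm wide; open, the fingers measure 114 mm over their backs; the gripper's body (76 mm by 85 mm) begins 54 mm behind the grasp point. The pads swing forward as they close: fully open they stand 13 mm farther back than shut.
Start: joints at [66.979, 4.979, 10.078, 95.1, 0, 90], TCP at [0.215, 0.506, 0.253] pointing down, gripper open.
Joint ranges: [-179.16, 179.16], [-48.56, 103.87], [-65.8, 70.77], [-126.05, 130.52], [-82.76, 87.17], [-180, 180]. Speed limits (degrees/s): [127.2, 127.2, 147.25, 180, 180, 180].

### API

Orientations are given as [roll, pitch, yaw] about the fixed x, y, z axes, in that order (R = Rz(yaw) Ry(pitch) Rx(roll)).
In Python, from workcell import get_obs, camera, camera_params, job_done gives the robot as it stands.
- The arm moves only by the tool servo_tool, never from a script. Its argument "steps" is a list of rows, each an object of numbers: "x", "y", "z": the shift along the world's x, y, z in mm; "yaw": the turn about the world's z in degrees. A call has 1 to 12 rows; each row is the pose to reach, as a shift and turn from the pose measured when the call began; what a row does not reach only later rows make up. A row lasts 1/8 s, in which the tool goes at most 62.5 mm and 10.7 degrees, less where a joint would pass 70% of its speed; a pose out of reach is approached as far as the arm can. A call with a gripper value outside its range is refused whole. "grip" is the finger opening in mm, from 0 to 85.4, set as the call begins (left out, the last holds). The fingers move at their own pace and stop on an object; "grip_force" is the grip in N (left out, the last holds). Time passes only in rows, so rows that repeat a pose let the fingers close. It gives the time, the measured TCP pose, the force and the opening at its end, in the units of the state.
- get_obs(): the state, without advancing time (a new reading comes with each control period).
- camera(name): name is "side" or "top" or "wrist"; returns (picture, depth): 480x640x3 uint8, red, green, blue; 480x640 float32, m along the optical axis (not along the pixel's ray), 0 where there is no reading.
- camera_params(name): a dict with "intrinsics" (3x3 intrinsics, pixels), "rvec" (rotation vector, rad) and "tvec" (3), from world to camera coordinates, as OpenCV has them; the wrist camera has in their place "hand_eye" (4x4, takes a point from camera to tool coordinates, whose origin is the TCP and whose axes are the flange's). Camera axes: x right, y down, z forward; pixel columns grow to the right and rows downward; lengths in m; the calibration is good to about 2 mm. The wrist camera is an equidistant fisheye: a pixel r from the principal point sees the ray r / f radians off the axis. A picture is of the moment at which its call begins: read the wrist's pose just before it. camera_params takes no time and is no camera call.
- job_done(): hands the job in, once; it reports no verdict.
The state is a dict: "time": time; "q": joint angles; "qd": joint speeds; "joint_efforts": joint torques, N m; "ee_pos": TCP position; "tcp_rot": TCP orientation; "wrist_force": force on the tool from outside, world axes, zero at the start; "torque": the same for the moment, N m; "opening": finger opening in m.
Only numpy, scipy, OpenCV 4.12 (cv2) and the standard library are available. Lean on these libraries where they do the work, as an engineer would, in place of code of your own. Each camera call takes 0.05 s, during which the arm holds its last target.

### The job

Hang the amber screen on the white sloping viewer: both of its holes over the viewer's two pins together, lying flush on the sloping face, and let go of it. Then switch the viewer on: push its red-tipped toggle lever over from the left to the right until it snaps across, easing off as it goes and never ramming it against its stop. Leave the flask, the beaker and the tape roll where they stand.

Things in the scene. Friction and masses are not known exactly. Their poses are not given: they have to be found in the camera images.
- viewer: fixed white wedge-shaped UV viewer, 190 deep (x) x 310 wide (y) mm; origin: centre of its underside. Its flat top face rises away from the robot at 30 degrees: 40 mm high in front, 95 over the origin, 150 at the back. In its axes 'up the face' is (0.866,0,0.5), 'out of the face' (-0.5,0,0.866), left +y. Left half: window with two pins; right half: toggle switch
- pin_left (a point): where the left steel pin's axis meets the sloping face. The pin stands straight out of the face (30 degrees off vertical), 8 mm thick, 16 mm long, the last 4 mm tapered to 4 mm across
- pin_right (a point): the same for the right pin, 110 mm to the right of the left one (along the viewer's -y). The hung screen's middle comes to lie midway between the pins and 40 mm down the face from them
- screen_grip (a point): middle of the grip of the loose amber screen: plate 110 (x) x 140 (y) x 5 mm, about 160 g, flat on the worktop, holes on the far side. Grip: black bar over its middle, 70 mm long along x, 14 mm thick (y), top 39 mm and this point 29 mm over the underside. x to the holes' edge, y left, z up; when hung x is up the face, y the viewer's y, z out of the face
- hole_left (a point): centre of the screen's left hole at the plate's underside, 40 mm along the screen's x and 55 mm along its y from the plate's middle. The hole is 10 mm across, right through
- hole_right (a point): centre of the screen's right hole at the underside, the same but 55 mm along the screen's -y
- slot_mid (a point): middle, on the face, of the dark slot along the viewer's y in the right half. The switch (black plate 52x50x6 mm, lever pivot 12 mm out of the face) is clamped in the slot up to 22 mm left or right of this point: where is not reported, it must be seen or felt. Lever off: ball 25 mm left of the pivot, 72 mm out of the face
- toggle (a joint): toggle lever, swings along the viewer's y: 0 = off, leaning 0.4 rad left (+y); 0.8 = on, 0.4 rad right. Steel rod 9 mm thick, 65 mm from pivot to the middle of its red ball (18 mm). Resists 5 to 6 N at the ball, less towards the middle (0.4), past which it snaps to the far stop by itself, away from the pusher. Over 25 N on it is ramming
- flask: small conical glass flask with ball stopper, 68 mm wide, 137 mm high, bystander; origin at the centre of its underside
- beaker: tall glass beaker, 67 mm wide, 106 mm high, bystander; origin at the centre of its underside
- tape_roll: flat tan roll of tape, 72 mm wide, 24 mm high, bystander left of the viewer; origin at the centre of its underside

How it is judged:
By the outcome, as a careful person would: the job done as asked, in the order asked, and still so for the second after the job is handed in, with the robot touching nothing.
It also fails if it takes over 58 s, if anything falls off the work surface, if the arm or the gripper's body presses on something with over 40 N, if the wrist force passes 120 N, or if a joint passes its speed limit or range.

## Working session

There is one attempt and no reset: what is moved stays moved. The work goes in short steps, Python scripts to look and compute and a tool call to move; the robot and the scene stay as the last step left them, time stands still between calls to the robot, and variables do not carry over. Pictures are saved under pics/ and viewed, and the job is handed in when it is done.

Besides the shell and the picture viewer there is one more tool, called after "Call:" as name(argument=value, ...) on one line, values as JSON. servo_tool: Moves the arm, as the interface text tells. Its arguments: {"type":"object","properties":{"steps":{"type":"array"},"grip":{"type":"number"},"grip_force":{"type":"number"}},"required":["steps"]}

```bash
ls; mkdir -p pics; cat > h.py <<'E'
import numpy as np, cv2
from workcell import get_obs, camera, camera_params, job_done
E
python3 - <<'E'
from h import *
o=get_obs(); print(o)
for n in ["side","top"]:
    p,d=camera(n); cv2.imwrite(f"pics/{n}0.png",p[:,:,::-1]); np.save(f"{n}0d.npy",d); np.save(f"{n}0.npy",p); print(camera_params(n))
print(camera_params("wrist"))
E
```

```text
pics
{'time': 0.0, 'q': array([ 6.69787353e+01,  5.01222840e+00,  1.00342760e+01,  9.50988481e+01,
       -1.78274320e-03,  8.99986606e+01]), 'qd': array([-0.04205068,  0.05673601,  0.03139393,  0.02036342,  0.01410774,
        0.02125123]), 'joint_efforts': array([ 6.27530881e-04, -5.20391178e+01,  4.64799142e+01,  1.64874044e-02,
        4.00411045e-05,  3.14685920e-06]), 'ee_pos': array([0.21502155, 0.50601585, 0.25257062]), 'tcp_rot': array([-1.79923199e+02,  1.78094629e-03,  1.56980077e+02]), 'wrist_force': array([0.35130104, 1.10418634, 0.49285794]), 'torque': array([-0.01097578, -0.00036117,  0.01224635]), 'opening': 0.08558647737803213}
{'intrinsics': array([[540.36653594,   0.        , 318.94869975],
       [  0.        , 540.36653594, 247.05514656],
       [  0.        ,   0.        ,   1.        ]]), 'rvec': array([ 2.11038605, -0.60729725,  0.31648083]), 'tvec': array([-0.49437681,  0.23221111,  1.05726227])}
{'intrinsics': array([[624.91733124,   0.        , 310.12306093],
       [  0.        , 624.91733124, 254.69505788],
       [  0.        ,   0.        ,   1.        ]]), 'rvec': array([ 2.16714696, -2.13803733,  0.1392946 ]), 'tvec': array([-0.02842814,  0.58485844,  1.82167541])}
{'intrinsics': array([[371.64829954,   0.        , 318.19337882],
       [  0.        , 371.64829954, 237.65249221],
       [  0.        ,   0.        ,   1.        ]]), 'hand_eye': array([[-1.56238838e-03, -9.59968477e-01, -2.80103700e-01,
         7.10779186e-02],
       [ 9.99998721e-01, -1.59564363e-03, -1.09312364e-04,
         7.50170959e-04],
       [-3.42009262e-04, -2.80103513e-01,  9.59969742e-01,
        -1.21047563e-01],
       [ 0.00000000e+00,  0.00000000e+00,  0.00000000e+00,
         1.00000000e+00]])}
```

View pics/side0.png

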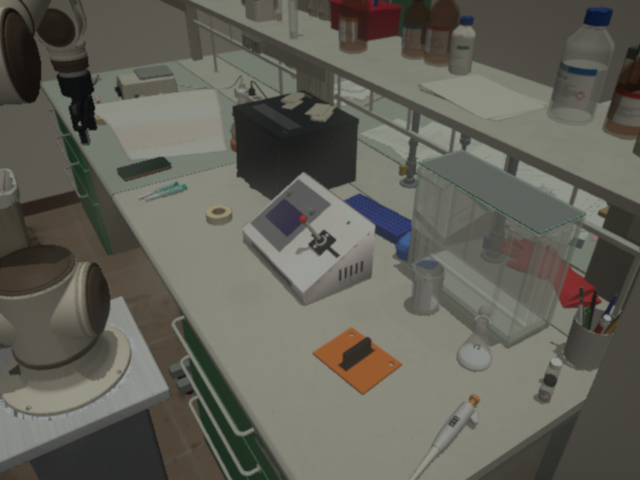

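View pics/top0.png

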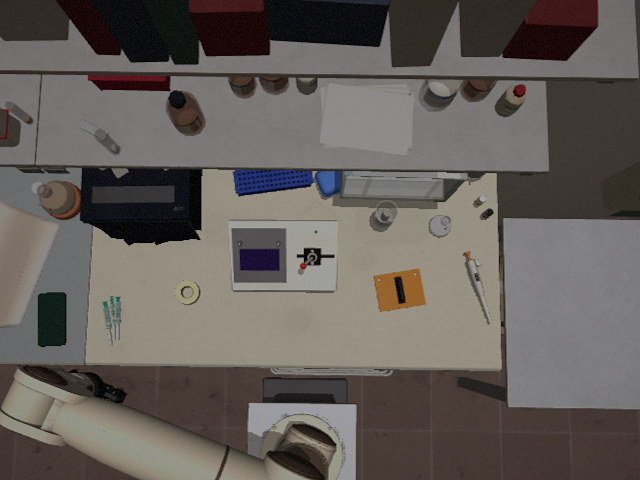

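```bash
cat >> h.py <<'E'
from scipy.spatial.transform import Rotation as Ro
def RT(n):
    c=camera_params(n); return c["intrinsics"],cv2.Rodrigues(c["rvec"])[0],c["tvec"]
def back(n,u,v,d):
    K,R,t=RT(n); return R.T@(np.array([(u-K[0,2])/K[0,0],(v-K[1,2])/K[1,1],1])*d-t)
def ray(n,u,v):
    K,R,t=RT(n); return -R.T@t, R.T@np.array([(u-K[0,2])/K[0,0],(v-K[1,2])/K[1,1],1])
def atz(n,u,v,z):
    o,r=ray(n,u,v); return o+r*(z-o[2])/r[2]
def proj(n,P):
    K,R,t=RT(n); q=(R@np.atleast_2d(P).T).T+t; q=q@K.T; return q[:,:2]/q[:,2:]
def crop(img,u0,v0,u1,v1,s,name):
    c=cv2.resize(img[v0:v1,u0:u1],None,fx=s,fy=s,interpolation=cv2.INTER_CUBIC)[:,:,::-1]
    c=np.clip(c.astype(float)*1.5,0,255).astype(np.uint8).copy()
    for u in range(u0-u0%10+10,u1,10): cv2.putText(c,str(u),((u-u0)*s,8),0,.3,(0,255,0)); c[::4,(u-u0)*s]=(0,255,0)
    for v in range(v0-v0%10+10,v1,10): cv2.putText(c,str(v),(0,(v-v0)*s),0,.3,(0,255,0)); c[(v-v0)*s,::4]=(0,255,0)
    cv2.imwrite(name,c)
E
python3 - <<'E'
from h import *
p=np.load("top0.npy"); d=np.load("top0d.npy")
crop(p,225,212,345,300,6,"pics/t_view.png")
crop(p,365,260,435,320,8,"pics/t_scr.png")
s=np.load("side0.npy")
crop(s,235,165,385,305,5,"pics/s_view.png")
crop(s,305,320,410,400,7,"pics/s_scr.png")
print(atz("top",400,290,0), back("top",400,300,d[300,400]),d[300,400])
E
```

```text
[ 0.48652468 -0.29287228  0.        ] [ 0.4554907  -0.29061623  0.01480208] 1.8657527
```

View pics/t_view.png

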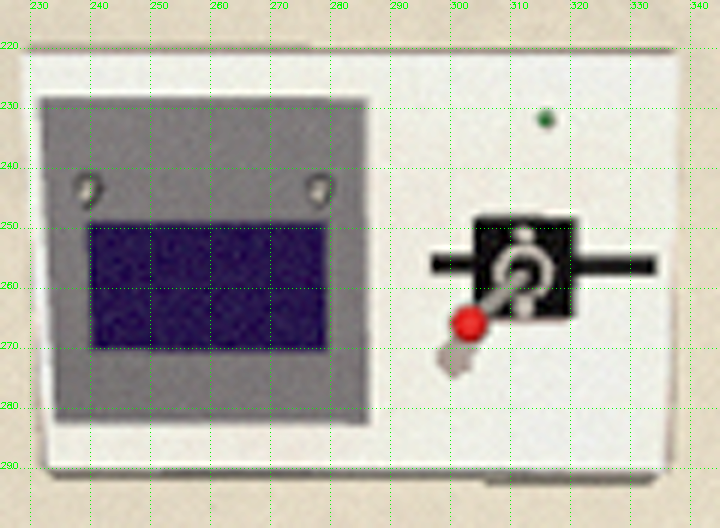

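View pics/t_scr.png

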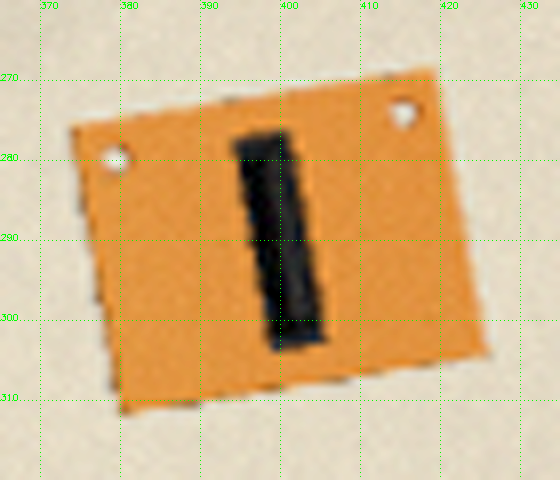

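View pics/s_view.png

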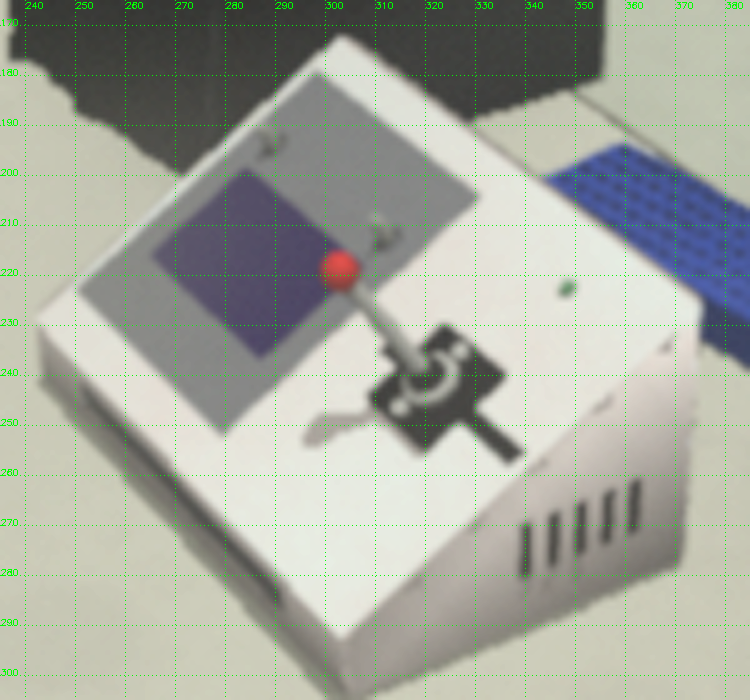

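View pics/s_scr.png

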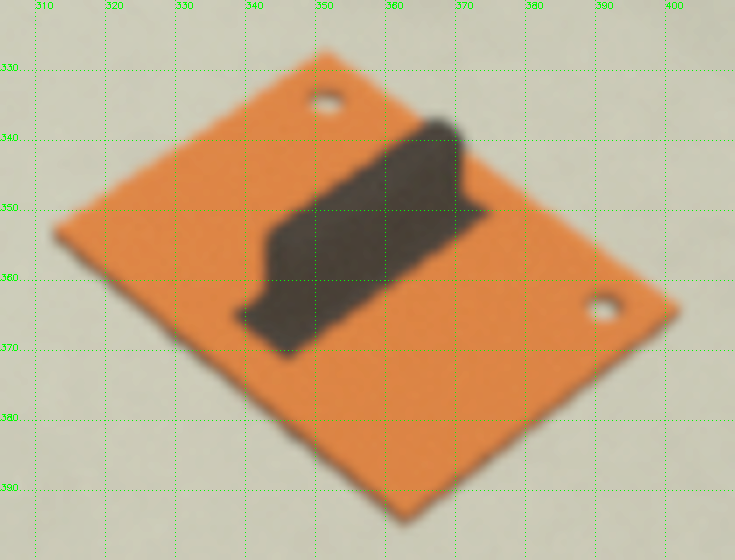

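```bash
cat > fit.py <<'E'
from h import *
from scipy.optimize import least_squares
def T(p,L):
    c,s=np.cos(p[2]),np.sin(p[2]); L=np.atleast_2d(L); return np.c_[p[0]+c*L[:,0]-s*L[:,1],p[1]+s*L[:,0]+c*L[:,1],L[:,2]]
def fit(L,obs,p0):
    def f(p):
        return np.concatenate([(proj(n,T(p,L))[i]-np.array(uv)+.5).ravel() for n,i,uv in obs])
    r=least_squares(f,p0); return r.x, f(r.x).reshape(-1,2)
S=np.array([[55,70,5],[55,-70,5],[-55,-70,5],[-55,70,5],[40,55,5],[40,-55,5]])/1e3
top=("top",slice(0,6),[(374,275.7),(419.3,268.5),(426,304.3),(380,311.5),(379.5,280),(415.5,274.2)])
side=("side",slice(0,6),[(351.5,327),(401,364),(362.5,394),(312.5,352.5),(351.5,334),(391,363.5)])
V=np.array([[95,155,150],[95,-155,150],[-95,-155,40],[-95,155,40]])/1e3
vt=("top",slice(0,4),[(229,220.2),(337.5,220.4),(333.5,292.3),(232.7,290.8)])
vs=("side",slice(0,4),[(302.5,172),(375.5,226),(302.5,293),(237,228.5)])
if __name__=="__main__":
  np.set_printoptions(suppress=True,precision=4)
  for o in ([top],[side],[top,side]):
    x,r=fit(S,o,[.48,-.29,.1]); print("scr",x,np.degrees(x[2])); 
  print(r)
  for o in ([vt],[vs],[vt,vs]):
    x,r=fit(V,o,[.55,.1,0]); print("view",x,np.degrees(x[2]))
  print(r)
E
python3 fit.py
```

```text
scr [ 0.4876 -0.2902  0.1708] 9.784782675688827
scr [ 0.4895 -0.2877  0.1698] 9.729636647940383
scr [ 0.4886 -0.2888  0.1703] 9.758858333227378
[[-0.661  -0.4003]
 [-0.2867 -0.4055]
 [-0.4381 -0.1888]
 [-0.4503 -0.0767]
 [-0.4147 -0.581 ]
 [-0.4918 -0.4536]
 [-0.1455  0.5022]
 [ 0.8461  0.5086]
 [-0.2293  0.4102]
 [-0.397   0.4652]
 [-0.213   0.5656]
 [-0.0817  0.5661]]
view [0.5722 0.0584 0.0013] 0.07540832718962989
view [0.5717 0.0602 0.0176] 1.0071641088664207
view [0.5718 0.0591 0.0096] 0.5495324545531443
[[-1.6246  0.5129]
 [-0.0844  0.7246]
 [ 2.4745 -0.9187]
 [-1.7429  0.1697]
 [-0.2964  0.1365]
 [-0.8973 -0.1244]
 [-0.4147  0.9318]
 [ 2.7643  0.3726]]
```

Call:
servo_tool(steps=[{"x":0,"y":-20,"z":30,"yaw":-10},{"x":20,"y":-50,"z":60,"yaw":-20},{"x":50,"y":-90,"z":80,"yaw":-30},{"x":90,"y":-130,"z":90,"yaw":-40},{"x":130,"y":-170,"z":90,"yaw":-50},{"x":170,"y":-210,"z":90,"yaw":-60},{"x":210,"y":-250,"z":90,"yaw":-70},{"x":250,"y":-290,"z":90,"yaw":-80},{"x":280,"y":-330,"z":90,"yaw":-90},{"x":310,"y":-370,"z":90,"yaw":-100},{"x":335,"y":-400,"z":90,"yaw":-110},{"x":350,"y":-420,"z":80,"yaw":-120}])

```text
time: 1.6
ee_pos: [0.5661, 0.0844, 0.3323]
tcp_rot: [-179.9, 0.0, 36.6]
wrist_force: [-0.4, 0.2, -0.4]
opening: 0.0854
```

Call:
servo_tool(steps=[{"x":0,"y":0,"z":0,"yaw":-10},{"x":0,"y":0,"z":0,"yaw":-20},{"x":0,"y":0,"z":0,"yaw":-30},{"x":0,"y":0,"z":0,"yaw":-36},{"x":0,"y":0,"z":0,"yaw":-36}])

```text
time: 2.22
ee_pos: [0.5688, 0.0453, 0.332]
tcp_rot: [-178.3, 0.1, 3.8]
wrist_force: [-0.3, 1.5, -0.6]
opening: 0.0854
```

```bash
cat >> h.py <<'E'
def tool(o): return Ro.from_euler('xyz',o["tcp_rot"],degrees=True).as_matrix(), o["ee_pos"]
def wsave(tag):
    o=get_obs(); p,d=camera("wrist"); np.savez(f"w_{tag}.npz",p=p,d=d,R=tool(o)[0],t=tool(o)[1]); cv2.imwrite(f"pics/w_{tag}.png",p[:,:,::-1]); return o
def wproj(tag,P):
    z=np.load(f"w_{tag}.npz"); c=camera_params("wrist"); K=c["intrinsics"]; H=c["hand_eye"]
    q=(np.atleast_2d(P)-z["t"])@z["R"]; q=(q-H[:3,3])@H[:3,:3]
    th=np.arctan2(np.hypot(q[:,0],q[:,1]),q[:,2]); ph=np.arctan2(q[:,1],q[:,0])
    return np.c_[K[0,2]+K[0,0]*th*np.cos(ph),K[1,2]+K[1,1]*th*np.sin(ph)]
E
python3 - <<'E'
from h import *
o=wsave("v1"); print(o["time"],o["q"],o["ee_pos"],o["tcp_rot"])
E
```

```text
2.225 [  3.78924521  10.76734841  25.45223498 104.77749636   1.65687243
 179.94582671] [0.56877754 0.04529193 0.33195219] [-1.78343041e+02  9.10433849e-02  3.84339592e+00]
```

View pics/w_v1.png

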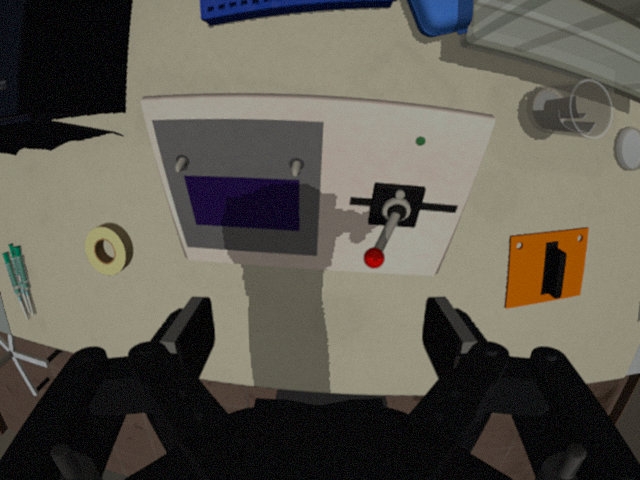

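```bash
python3 - <<'E'
from h import *
from fit import *
np.set_printoptions(suppress=True,precision=4)
z=np.load("w_v1.npz")
crop(z["p"],135,85,335,270,4,"pics/w1a.png")
crop(z["p"],320,100,500,285,4,"pics/w1b.png")
crop(z["p"],495,215,600,315,6,"pics/w1c.png")
print(wproj("v1",T([.4886,-.2888,.1703],S)))
print(wproj("v1",T([.5718,.0591,.0096],V)))
# depth plane from top
d=np.load("top0d.npy"); P=np.array([back("top",u,v,d[v,u]) for u in range(290,300) for v in range(225,245)])
A=np.c_[P[:,0],P[:,1],np.ones(len(P))]; print(np.linalg.lstsq(A,P[:,2],rcond=None))
P=np.array([back("top",u,v,d[v,u]) for u in range(288,296) for v in range(225,285)]);A=np.c_[P[:,0],P[:,1],np.ones(len(P))]; s=np.linalg.lstsq(A,P[:,2],rcond=None);print(s[0],s[1])
E
```

```text
[[511.9133 235.4419]
 [589.1974 226.9431]
 [580.502  294.1677]
 [506.2972 307.5566]
 [520.6041 244.8499]
 [581.0036 237.5237]]
[[139.4699  99.9783]
 [496.8518 118.6087]
 [436.0461 277.5688]
 [186.8465 261.6411]]
(array([-3.4384, -2.4016,  2.3578]), array([1.2269]), np.int32(3), array([16.7141,  0.3069,  0.1183]))
[-0.0196 -7.534   0.3614] [5.1349]
```

View pics/w1a.png

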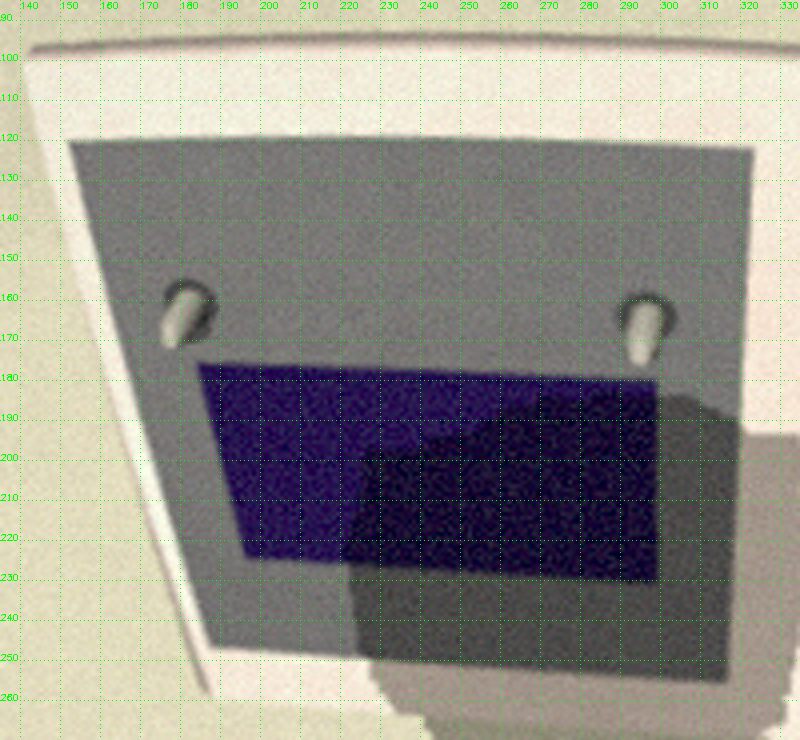

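View pics/w1b.png

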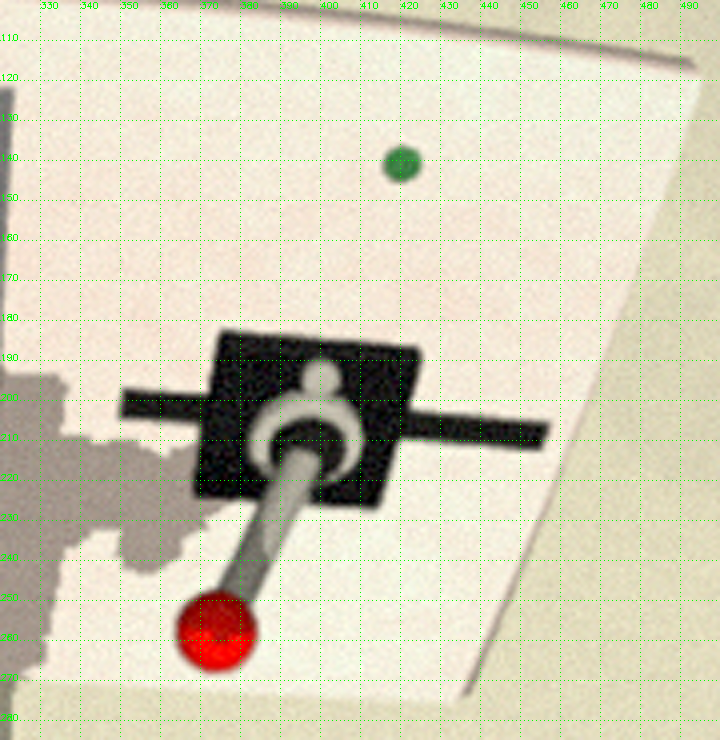

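View pics/w1c.png

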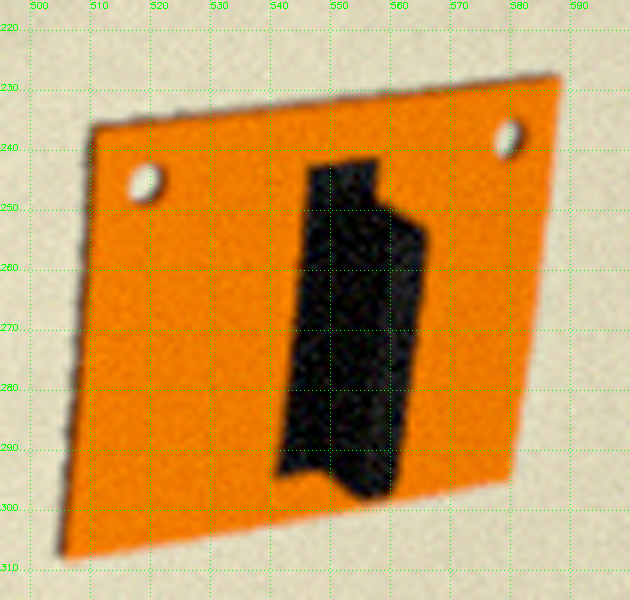

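```bash
cat > fitv.py <<'E'
from fit import *
n_=np.array([-.5,0,.866]); u_=np.array([.866,0,.5])
def facept(a,y,h=0): # a up the face from over-origin point
    return np.array([0,y,.095])+a*u_+h*n_
def model(p):
    xv,yv,yaw,a,y=p
    L=[facept(a,y+.055,.001),facept(a,y+.055,.0155),facept(a,y-.055,.001),facept(a,y-.055,.0155)]
    return T(p[:3],L)
pins={"wrist":[(182.8,159.5),(177.3,170.5),(297,162.3),(294.2,174.5)],
"top":[(239.8,242.7),(239.3,245),(278.2,242.7),(277.6,245)],
"side":[(289,195.5),(283.5,190.5),(312.5,213),(308.5,207)]}
cor={"wrist":[(142,98),(494.5,116.5),(437,275.5),(186.5,260)],"top":vt[2],"side":vs[2]}
def pj(n,P): return wproj("v1",P) if n=="wrist" else proj(n,P)
def run(cams,wc=.3,p0=[.572,.059,.0,.03,.075]):
    def f(p):
        M=model(p); C=T(p[:3],V)
        return np.concatenate([(pj(n,M)-np.array(pins[n])+.5).ravel() for n in cams]+[wc*(pj(n,C)-np.array(cor[n])+.5).ravel() for n in cams])
    r=least_squares(f,p0,loss="soft_l1"); return r.x,f(r.x).reshape(-1,2)
if __name__=="__main__":
  np.set_printoptions(suppress=True,precision=4)
  for c in (["wrist"],["top"],["side"],["top","side"],["wrist","top","side"]):
    x,r=run(c); print(c,x,np.degrees(x[2]),"pinmid",T(x[:3],facept(x[3],x[4]))[0])
  print(r)
E
python3 fitv.py
```

```text
['wrist'] [0.5743 0.0597 0.0098 0.0417 0.0702] 0.5590398021093856 pinmid [0.6098 0.1302 0.1158]
['top'] [0.5723 0.0581 0.0077 0.0426 0.0691] 0.4436592818536623 pinmid [0.6087 0.1274 0.1163]
['side'] [0.5716 0.0603 0.0275 0.0425 0.0677] 1.578415914863703 pinmid [0.6065 0.129  0.1162]
['top', 'side'] [0.5717 0.0589 0.0157 0.0429 0.0685] 0.8976260715622743 pinmid [0.6078 0.1279 0.1164]
['wrist', 'top', 'side'] [0.5741 0.0596 0.0104 0.0414 0.07  ] 0.5944527874326733 pinmid [0.6092 0.13   0.1157]
[[-0.1342  1.5829]
 [ 0.3617 -0.4401]
 [-0.2487  2.1502]
 [ 0.923  -0.5884]
 [-0.9866 -0.0025]
 [-1.0422 -0.4423]
 [-0.9055  0.1138]
 [-0.5703 -0.325 ]
 [ 0.2089 -1.6564]
 [ 3.0774 -0.2362]
 [-0.5182 -0.4624]
 [ 0.8783  1.8977]
 [-0.7499  0.0152]
 [ 0.7457 -0.0888]
 [-0.1386  0.2123]
 [ 0.1281  0.1344]
 [-0.5433 -0.0808]
 [-0.0868 -0.0428]
 [ 0.6989 -0.5276]
 [-0.5612 -0.1763]
 [ 0.0969 -0.0476]
 [-0.0491 -0.1699]
 [ 0.138   0.1297]
 [ 1.0442  0.0128]]
```

Call:
servo_tool(steps=[{"x":-10,"y":-20,"z":0,"yaw":10},{"x":-20,"y":-50,"z":0,"yaw":20.5},{"x":-30,"y":-85,"z":0,"yaw":31},{"x":-40,"y":-120,"z":0,"yaw":41.5},{"x":-45,"y":-155,"z":0,"yaw":52},{"x":-50,"y":-190,"z":0,"yaw":62.5},{"x":-60,"y":-225,"z":0,"yaw":73},{"x":-70,"y":-260,"z":-20,"yaw":83.5},{"x":-80,"y":-290,"z":-50,"yaw":94},{"x":-80,"y":-315,"z":-80,"yaw":104.5},{"x":-80,"y":-330,"z":-110,"yaw":115},{"x":-80,"y":-334,"z":-140,"yaw":125.5}], grip=60)

```text
time: 3.78
ee_pos: [0.4889, -0.2881, 0.1906]
tcp_rot: [-178.3, 0.1, 129.8]
wrist_force: [-0.3, 0.1, 0.1]
opening: 0.06
```

Call:
servo_tool(steps=[{"x":0,"y":0,"z":0,"yaw":10.5},{"x":0,"y":0,"z":-10,"yaw":21},{"x":0,"y":0,"z":-20,"yaw":31.5},{"x":0,"y":0,"z":-30,"yaw":42},{"x":0,"y":0,"z":-40,"yaw":52},{"x":0,"y":0,"z":-50,"yaw":60},{"x":0,"y":0,"z":-50,"yaw":63},{"x":0,"y":0,"z":-50,"yaw":63}])

```text
time: 4.78
ee_pos: [0.4891, -0.2875, 0.1404]
tcp_rot: [-178.3, 0.0, -167.2]
wrist_force: [-0.3, 0.8, -0.2]
opening: 0.0602
```

```bash
python3 - <<'E'
from h import *
from fit import *
o=wsave("s1"); print(o["time"],o["q"],o["ee_pos"],o["tcp_rot"])
np.set_printoptions(suppress=True,precision=1)
print(wproj("s1",T([.4886,-.2888,.1703],S)))
E
```

```text
4.775 [-29.89508099   5.45000601  -1.90675383  81.48451216  -1.19048999
 -42.72453608] [ 0.48908015 -0.28748057  0.14041292] [-1.78339333e+02  4.36779025e-02 -1.67181951e+02]
[[407.3 304.3]
 [227.9 293.7]
 [226.1 150.1]
 [425.2 161.2]
 [390.9 286. ]
 [246.1 277.5]]
```

View pics/w_s1.png

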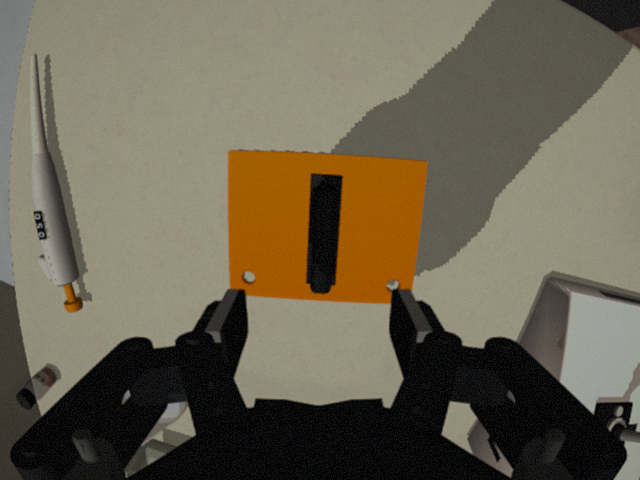

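Call:
servo_tool(steps=[{"x":0,"y":0,"z":-30,"yaw":-3},{"x":0,"y":0,"z":-65,"yaw":-3},{"x":0,"y":0,"z":-90,"yaw":-3},{"x":0,"y":0,"z":-105,"yaw":-3},{"x":0,"y":0,"z":-105,"yaw":-3}])

```text
time: 5.45
ee_pos: [0.4888, -0.2873, 0.0349]
tcp_rot: [-178.4, -0.0, -170.3]
wrist_force: [0.5, 0.0, 0.8]
opening: 0.0599
```

Call:
servo_tool(steps=[{"x":0,"y":0,"z":0,"yaw":0},{"x":0,"y":0,"z":0,"yaw":0},{"x":0,"y":0,"z":0,"yaw":0},{"x":0,"y":0,"z":0,"yaw":0},{"x":0,"y":0,"z":0,"yaw":0},{"x":0,"y":0,"z":0,"yaw":0}], grip=5, grip_force=25)

```text
time: 6.2
ee_pos: [0.4893, -0.2876, 0.036]
tcp_rot: [-178.3, 0.1, -170.3]
wrist_force: [-0.5, -0.2, 6.1]
opening: 0.0138
```

Call:
servo_tool(steps=[{"x":0,"y":0,"z":15,"yaw":0},{"x":0,"y":0,"z":50,"yaw":0},{"x":0,"y":0,"z":100,"yaw":0},{"x":0,"y":10,"z":155,"yaw":0},{"x":0,"y":40,"z":200,"yaw":0},{"x":0,"y":80,"z":230,"yaw":-2},{"x":0,"y":130,"z":235,"yaw":-4},{"x":0,"y":180,"z":235,"yaw":-6},{"x":0,"y":230,"z":235,"yaw":-8},{"x":0,"y":280,"z":235,"yaw":-9},{"x":0,"y":330,"z":235,"yaw":-9},{"x":5,"y":380,"z":235,"yaw":-9}])

```text
time: 7.7
ee_pos: [0.4938, 0.094, 0.272]
tcp_rot: [-178.3, 0.1, -179.3]
wrist_force: [1.3, -1.2, -1.0]
opening: 0.0135
```

Call:
servo_tool(steps=[{"x":10,"y":25,"z":-10,"yaw":0},{"x":15,"y":37,"z":-30,"yaw":0},{"x":15,"y":37,"z":-40,"yaw":0},{"x":15,"y":37,"z":-40,"yaw":0}])

```text
time: 8.2
ee_pos: [0.5082, 0.1304, 0.2319]
tcp_rot: [-178.3, 0.1, -179.3]
wrist_force: [0.6, 0.1, -1.7]
opening: 0.0134
```

```bash
python3 - <<'E'
from h import *
o=wsave("h1"); print(o["time"],o["q"],o["ee_pos"],o["tcp_rot"],o["wrist_force"],o["opening"])
p,d=camera("side"); np.save("side1.npy",p); crop(p,150,100,400,310,3,"pics/side1.png")
E
```

```text
8.2 [15.22218757  1.43669114  3.98075679 92.9098375  -1.65590025 14.50603284] [0.50820882 0.13041241 0.23187884] [-1.78305277e+02  6.05978275e-02 -1.79277663e+02] [ 0.55868466  0.05941683 -1.74488353] 0.013381236837422783
```

View pics/w_h1.png

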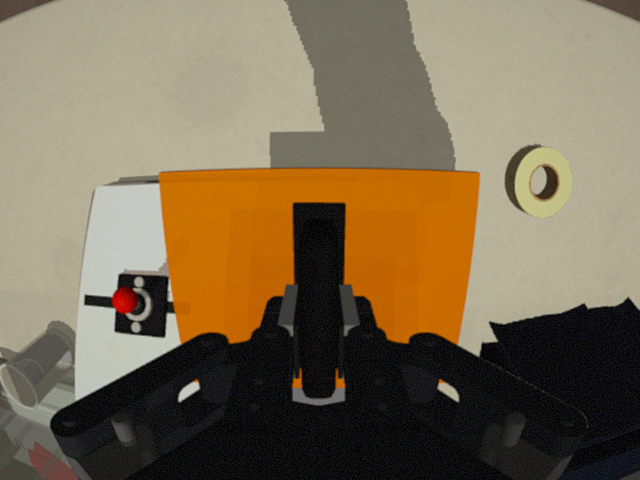

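View pics/side1.png

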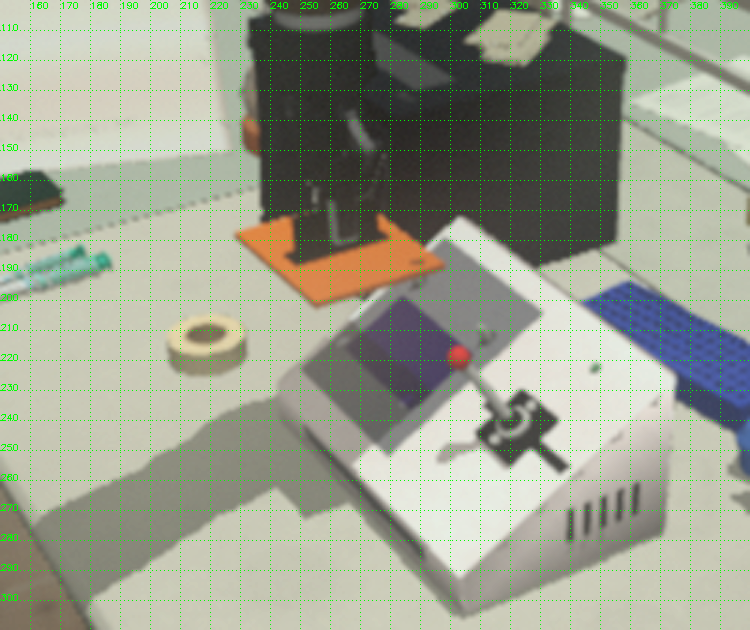

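Call:
servo_tool(steps=[{"x":10,"y":0,"z":-30,"yaw":0},{"x":20,"y":0,"z":-60,"yaw":0},{"x":20,"y":0,"z":-80,"yaw":0},{"x":20,"y":0,"z":-90,"yaw":0},{"x":20,"y":0,"z":-95,"yaw":0},{"x":20,"y":0,"z":-100,"yaw":0},{"x":20,"y":0,"z":-103,"yaw":0},{"x":20,"y":0,"z":-103,"yaw":0}], grip_force=20)

```text
time: 9.3
ee_pos: [0.5281, 0.13, 0.1311]
tcp_rot: [-178.3, 0.2, -179.3]
wrist_force: [-7.2, -3.5, 3.9]
opening: 0.0138
```

Call:
servo_tool(steps=[{"x":0,"y":0,"z":-4,"yaw":0},{"x":0,"y":0,"z":-6,"yaw":0},{"x":0,"y":0,"z":-8,"yaw":0},{"x":0,"y":0,"z":-8,"yaw":0}])

```text
time: 9.8
ee_pos: [0.5273, 0.1298, 0.1244]
tcp_rot: [-178.3, 0.1, -179.3]
wrist_force: [-8.6, -3.1, 5.3]
opening: 0.0134
```

```bash
python3 - <<'E'
from h import *
o=get_obs(); print(o["time"],o["q"],o["ee_pos"],o["tcp_rot"],o["wrist_force"],o["torque"],o["opening"])
p,d=camera("side"); np.save("side1.npy",p); crop(p,200,120,350,270,5,"pics/side2.png")
E
```

```text
9.8 [14.63573952  3.70280247 -5.52857369 81.0533426  -1.66300053 13.92200284] [0.52728891 0.12981133 0.12444448] [-1.78317349e+02  1.23704474e-01 -1.79280314e+02] [-8.6355208  -3.13338113  5.32880706] [-0.22665991  1.47018085  0.18454831] 0.013419546600958883
```

View pics/side2.png

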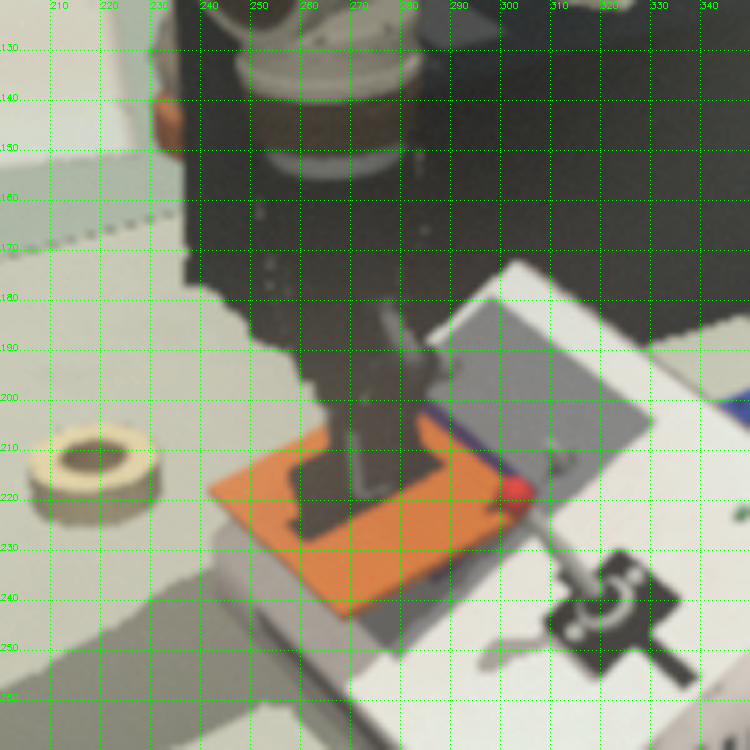

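Call:
servo_tool(steps=[{"x":0,"y":0,"z":-3,"yaw":0},{"x":0,"y":0,"z":-6,"yaw":0},{"x":0,"y":0,"z":-9,"yaw":0},{"x":0,"y":0,"z":-12,"yaw":0},{"x":0,"y":0,"z":-14,"yaw":0},{"x":0,"y":0,"z":-14,"yaw":0}])

```text
time: 10.6
ee_pos: [0.5267, 0.1297, 0.1116]
tcp_rot: [-178.3, 0.1, -179.3]
wrist_force: [-7.6, -1.7, 2.7]
opening: 0.0135
```

```bash
python3 - <<'E'
from h import *
o=get_obs(); print(o["time"],o["ee_pos"],o["tcp_rot"],o["wrist_force"],o["torque"],o["opening"])
p,d=camera("side"); np.save("side1.npy",p); crop(p,200,120,350,270,5,"pics/side3.png")
E
```

```text
10.6 [0.52667389 0.12971709 0.11158393] [-1.78323083e+02  9.78042278e-02 -1.79255173e+02] [-7.56267705 -1.70717052  2.71546996] [-0.06258056  1.22170003  0.35012728] 0.013539625358701969
```

View pics/side3.png

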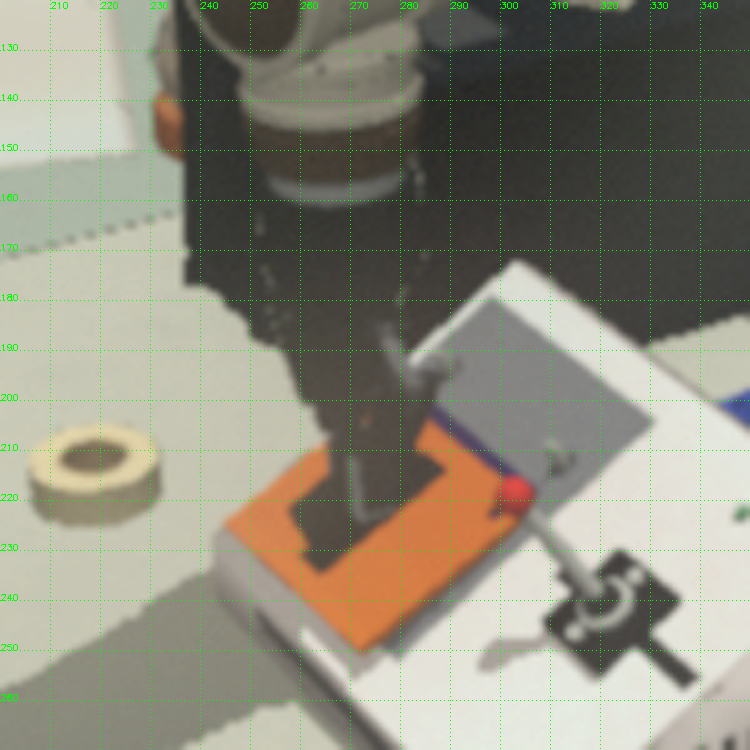

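Call:
servo_tool(steps=[{"x":0,"y":0,"z":-3,"yaw":0},{"x":0,"y":0,"z":-5,"yaw":0},{"x":0,"y":0,"z":-7,"yaw":0},{"x":0,"y":0,"z":-7,"yaw":0}])

```text
time: 11.15
ee_pos: [0.5266, 0.1297, 0.1062]
tcp_rot: [-178.3, 0.2, -179.2]
wrist_force: [-6.0, -3.7, 5.2]
opening: 0.0134
```

```bash
python3 - <<'E'
from h import *
o=get_obs(); print(o["time"],o["ee_pos"],o["tcp_rot"],o["wrist_force"],o["torque"],o["opening"])
E
```

```text
11.15 [0.52659372 0.12967764 0.10622975] [-1.78342685e+02  1.53140670e-01 -1.79240248e+02] [-6.04101245 -3.70384106  5.24048057] [-0.06751753  0.85750242  0.23232563] 0.01343813470978253
```

Call:
servo_tool(steps=[{"x":0,"y":0,"z":-3,"yaw":0},{"x":0,"y":0,"z":-5,"yaw":0},{"x":0,"y":0,"z":-5,"yaw":0}])

```text
time: 11.52
ee_pos: [0.5267, 0.1296, 0.1059]
tcp_rot: [-178.4, 0.3, -179.2]
wrist_force: [-15.0, -5.7, 27.9]
opening: 0.0134
```

```bash
python3 - <<'E'
from h import *
o=get_obs(); print(o["time"],o["ee_pos"],o["tcp_rot"],o["wrist_force"],o["torque"],o["opening"])
p,d=camera("side"); np.save("side1.npy",p); crop(p,200,120,350,270,5,"pics/side4.png")
o=wsave("f1")
E
```

```text
11.525 [0.52668323 0.12960839 0.10586704] [-178.38591172    0.34467811 -179.22418513] [-15.02337666  -5.6878687   27.87683819] [-0.55619005  2.68714329  0.20017249] 0.013367977470379957
```

View pics/side4.png

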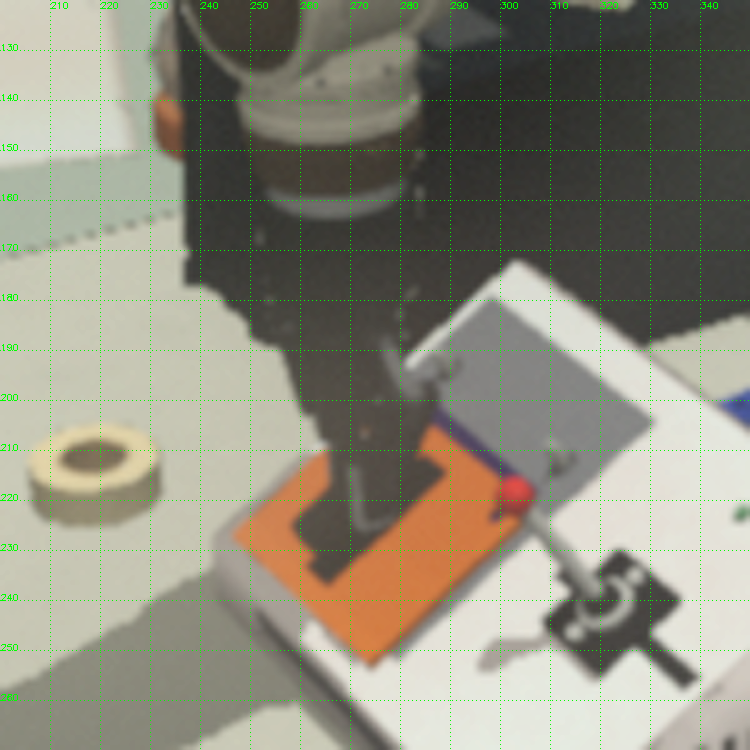

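View pics/w_f1.png

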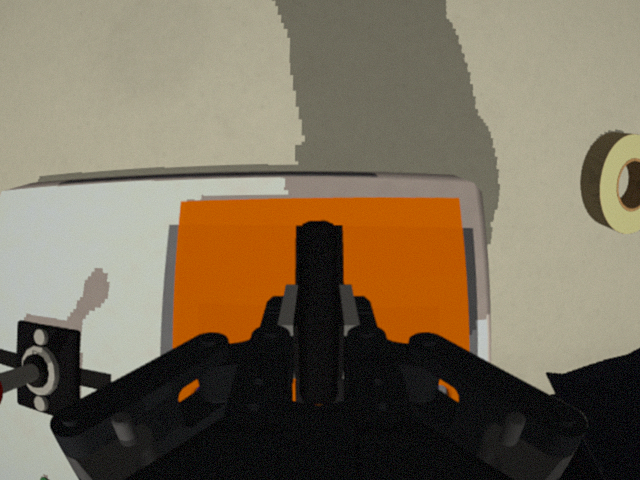

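```bash
cat >> h.py <<'E'
def wray(tag,u,v):
    z=np.load(f"w_{tag}.npz"); c=camera_params("wrist"); K=c["intrinsics"]; H=c["hand_eye"]
    a,b=(u-K[0,2])/K[0,0],(v-K[1,2])/K[1,1]; th=np.hypot(a,b); s=np.sinc(th/np.pi)
    r=np.array([a*s,b*s,np.cos(th)]); R=z["R"]@H[:3,:3]; return z["R"]@H[:3,3]+z["t"], R@r
def wface(tag,u,v,h=0,xv=.574):
    o,r=wray(tag,u,v); n=np.array([-.5,0,.866]); p0=np.array([xv,0,.095])+h*n
    return o+r*(n@(p0-o))/(n@r)
E
python3 - <<'E'
from h import *
z=np.load("w_f1.npz")
crop(z["p"],155,165,305,255,5,"pics/f1a.png")
crop(z["p"],340,165,500,255,5,"pics/f1b.png")
crop(z["p"],150,360,500,430,2,"pics/f1c.png")
E
```

```text
(no output)
```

View pics/f1a.png

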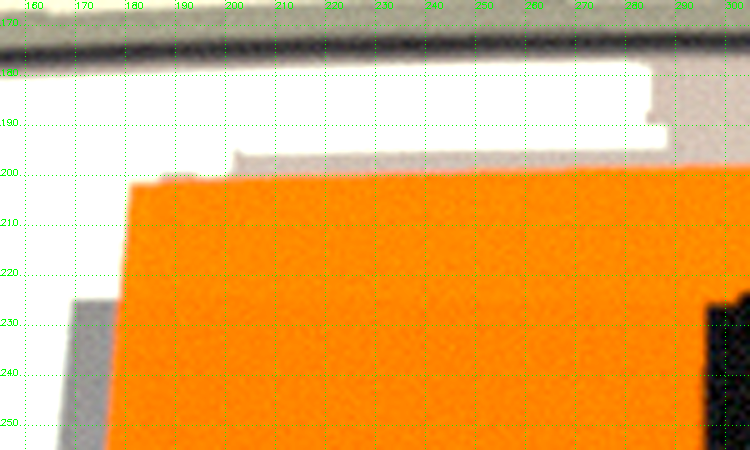

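View pics/f1b.png

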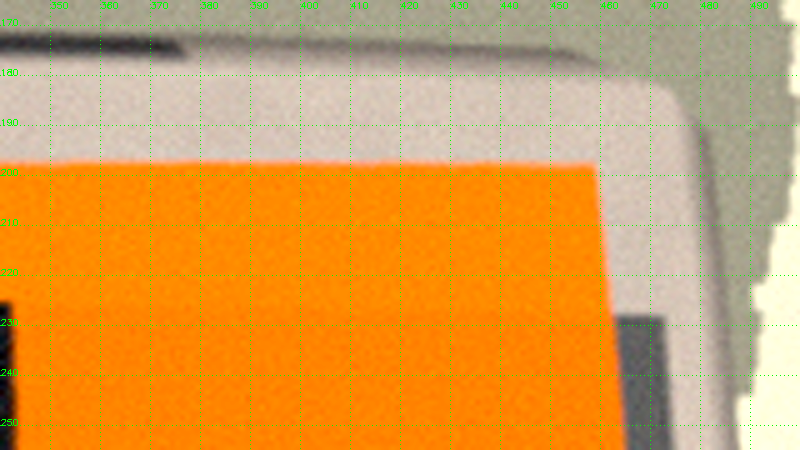

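View pics/f1c.png

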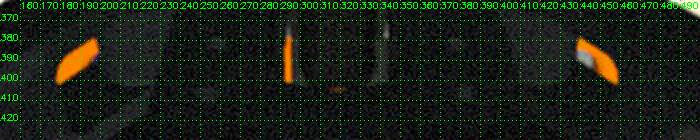

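```bash
python3 - <<'E'
from h import *
np.set_printoptions(suppress=True,precision=4)
for nm,h,a,b in (("plate",.005,(181,201.5),(458.7,197.8)),("win",0,(169,224.8),(472.2,228))):
    A=wface("f1",*a,h);B=wface("f1",*b,h); print(nm,A,B,np.linalg.norm(A-B),np.degrees(np.arctan2(-(B-A)[0],(B-A)[1])),(A+B)/2)
# pins & window front/back corners from v1
for nm,a,b in (("winback",(152,119.8),(323.3,121.8)),("winfront",(186.7,246),(317,254.8)),("pinbase",(182,159.5),(296.5,162))):
    A=wface("v1",a[0]-.5,a[1]-.5);B=wface("v1",b[0]-.5,b[1]-.5); print(nm,A,B,np.linalg.norm(A-B),np.degrees(np.arctan2(-(B-A)[0],(B-A)[1])),(A+B)/2)
E
```

```text
plate [0.4896 0.0588 0.052 ] [0.4857 0.1985 0.0498] 0.13972686303906706 1.5917240611177528 [0.4876 0.1286 0.0509]
win [0.5016 0.0514 0.0532] [0.5004 0.2066 0.0525] 0.15520941173955172 0.41046950821248596 [0.501  0.129  0.0528]
winback [0.6471 0.2068 0.1372] [0.6482 0.0516 0.1378] 0.15521640408274653 -179.61876478208242 [0.6476 0.1292 0.1375]
winfront [0.5004 0.2062 0.0525] [0.5023 0.0502 0.0536] 0.15598275561544633 -179.3090909711191 [0.5013 0.1282 0.053 ]
pinbase [0.6088 0.1846 0.1151] [0.6108 0.0738 0.1162] 0.11087325433677692 -178.99470971492244 [0.6098 0.1292 0.1157]
```

Call:
servo_tool(steps=[{"x":0,"y":0,"z":0,"yaw":0},{"x":0,"y":0,"z":0,"yaw":0},{"x":-1,"y":0,"z":2,"yaw":0},{"x":-4,"y":-0.5,"z":7,"yaw":-0.5},{"x":-4,"y":-1,"z":7,"yaw":-1.1},{"x":-4,"y":-1,"z":7,"yaw":-1.1},{"x":1,"y":-1,"z":10,"yaw":-1.1},{"x":6,"y":-1,"z":13,"yaw":-1.1},{"x":9,"y":-1,"z":14.5,"yaw":-1.1},{"x":9,"y":-1,"z":14.5,"yaw":-1.1}], grip_force=80)

```text
time: 12.88
ee_pos: [0.536, 0.1286, 0.1204]
tcp_rot: [-178.4, 0.4, 179.7]
wrist_force: [-0.4, 0.2, -2.9]
opening: 0.0126
```

```bash
python3 - <<'E'
from h import *
o=wsave("g1"); print(o["time"],o["ee_pos"],o["tcp_rot"],o["wrist_force"],o["torque"],o["opening"])
z=np.load("w_g1.npz")
crop(z["p"],145,175,495,260,2,"pics/g1a.png")
p,d=camera("side"); np.save("side1.npy",p); crop(p,200,120,350,270,5,"pics/side5.png")
E
```

```text
12.875 [0.53600092 0.12857982 0.12042233] [-178.38575973    0.35084713  179.6668928 ] [-0.44805177  0.18260079 -2.86726922] [ 0.0466224  -0.03661833  0.00046526] 0.012590743063368673
```

View pics/w_g1.png

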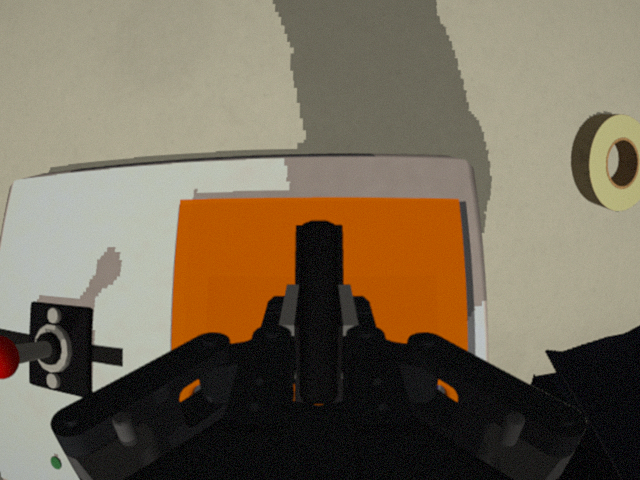

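View pics/side5.png

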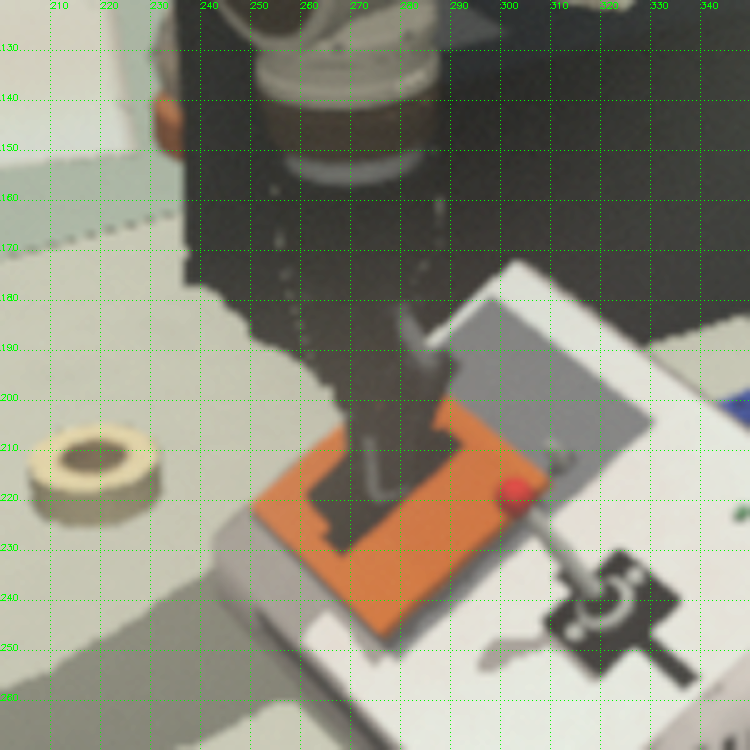

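```bash
python3 - <<'E'
from h import *
np.set_printoptions(suppress=True,precision=4)
z=np.load("w_g1.npz"); p=z["p"].astype(int)
# orange edge rows near columns
for u in (185,220,260,380,420,455):
    col=p[170:240,u]; m=(col[:,0]-col[:,2]>100); 
    print(u,170+np.argmax(m), wface("g1",u,170+np.argmax(m)-.5,.013))
for v in (210,240): 
    m=(p[v,:,0]-p[v,:,2]>100); i=np.where(m)[0]; print(v,i.min(),i.max(),wface("g1",i.min()-.5,v,.013),wface("g1",i.max()+.5,v,.013))
E
```

```text
185 200 [0.4968 0.0604 0.0654]
220 199 [0.4967 0.0793 0.0654]
260 198 [0.4966 0.0996 0.0653]
380 198 [0.4967 0.1577 0.0654]
420 198 [0.4965 0.1776 0.0652]
455 199 [0.4966 0.1959 0.0653]
210 180 459 [0.5016 0.058  0.0682] [0.5017 0.1977 0.0683]
240 177 462 [0.515 0.058 0.076] [0.5149 0.1979 0.0759]
```

Call:
servo_tool(steps=[{"x":2,"y":0,"z":1.2,"yaw":0},{"x":4,"y":0,"z":2.3,"yaw":0},{"x":5,"y":0,"z":2.9,"yaw":0},{"x":5,"y":0,"z":2.9,"yaw":0}])

```text
time: 13.48
ee_pos: [0.5407, 0.1286, 0.1232]
tcp_rot: [-178.4, 0.3, 179.7]
wrist_force: [-0.0, -0.2, -2.8]
opening: 0.0126
```

Call:
servo_tool(steps=[{"x":0,"y":1,"z":0,"yaw":0.4},{"x":0.9,"y":1,"z":0.5,"yaw":0.4},{"x":1.7,"y":1,"z":1,"yaw":0.4},{"x":1.7,"y":1,"z":1,"yaw":0.4}])

```text
time: 13.98
ee_pos: [0.5425, 0.1295, 0.1243]
tcp_rot: [-178.4, 0.3, -179.9]
wrist_force: [-0.2, 0.6, -2.6]
opening: 0.0127
```

Call:
servo_tool(steps=[{"x":0.9,"y":0,"z":0.5,"yaw":0},{"x":1.7,"y":0,"z":1,"yaw":0},{"x":1.7,"y":0,"z":1,"yaw":0}])

```text
time: 14.35
ee_pos: [0.5436, 0.1296, 0.1248]
tcp_rot: [-178.4, 0.2, -179.9]
wrist_force: [-5.1, 1.5, -3.2]
opening: 0.0127
```

```bash
python3 - <<'E'
from h import *
o=wsave("c1"); print(o["time"],o["ee_pos"],o["tcp_rot"],o["wrist_force"],o["torque"])
z=np.load("w_c1.npz"); p=z["p"].astype(int)
for v in (210,240): 
    m=(p[v,:,0]-p[v,:,2]>100); i=np.where(m)[0]; print(v,i.min(),i.max(),wface("c1",i.min()-.5,v,.013),wface("c1",i.max()+.5,v,.013))
crop(z["p"],150,350,500,430,2,"pics/c1.png")
E
```

```text
14.35 [0.54360643 0.12964738 0.12480416] [-178.38949143    0.24185504 -179.93043498] [-5.08725417  1.52827338 -3.209513  ] [ 0.2830837   1.00537702 -0.2280481 ]
210 179 459 [0.5095312  0.05831206 0.07278872] [0.50883896 0.1986873  0.07238904]
240 177 462 [0.52297459 0.05900512 0.08055049] [0.52203431 0.19893876 0.0800076 ]
```

View pics/c1.png

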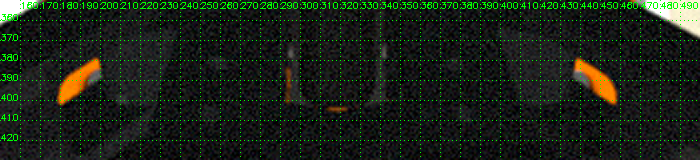

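Call:
servo_tool(steps=[{"x":-2,"y":0,"z":1,"yaw":0},{"x":-5,"y":0,"z":5,"yaw":-0.2},{"x":-8,"y":0,"z":11,"yaw":-0.2},{"x":-7,"y":0,"z":13,"yaw":-0.2},{"x":0,"y":0,"z":17,"yaw":-0.2},{"x":6,"y":0,"z":20,"yaw":-0.2},{"x":9.5,"y":0,"z":22,"yaw":-0.2},{"x":9.5,"y":0,"z":22,"yaw":-0.2},{"x":9.5,"y":0,"z":22,"yaw":-0.2}])

```text
time: 15.52
ee_pos: [0.553, 0.1296, 0.1466]
tcp_rot: [-178.4, 0.2, 179.9]
wrist_force: [-0.4, -0.7, -2.1]
opening: 0.0128
```

```bash
python3 - <<'E'
from h import *
o=wsave("d1"); print(o["time"],o["ee_pos"],o["tcp_rot"],o["wrist_force"],o["torque"])
z=np.load("w_d1.npz"); p=z["p"].astype(int)
crop(z["p"],150,350,500,430,2,"pics/d1.png")
p,d=camera("side"); np.save("side1.npy",p); crop(p,220,120,350,250,6,"pics/side6.png")
E
```

```text
15.525 [0.55297425 0.12957602 0.14657295] [-178.38145085    0.2172278   179.86691148] [-0.40813852 -0.71516353 -2.05599307] [0.06360327 0.05132902 0.03117153]
```

View pics/d1.png

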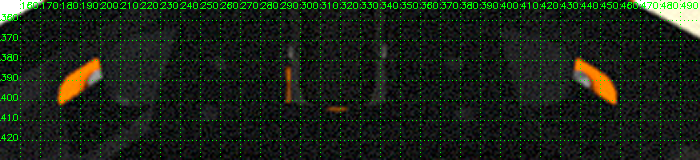

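View pics/side6.png

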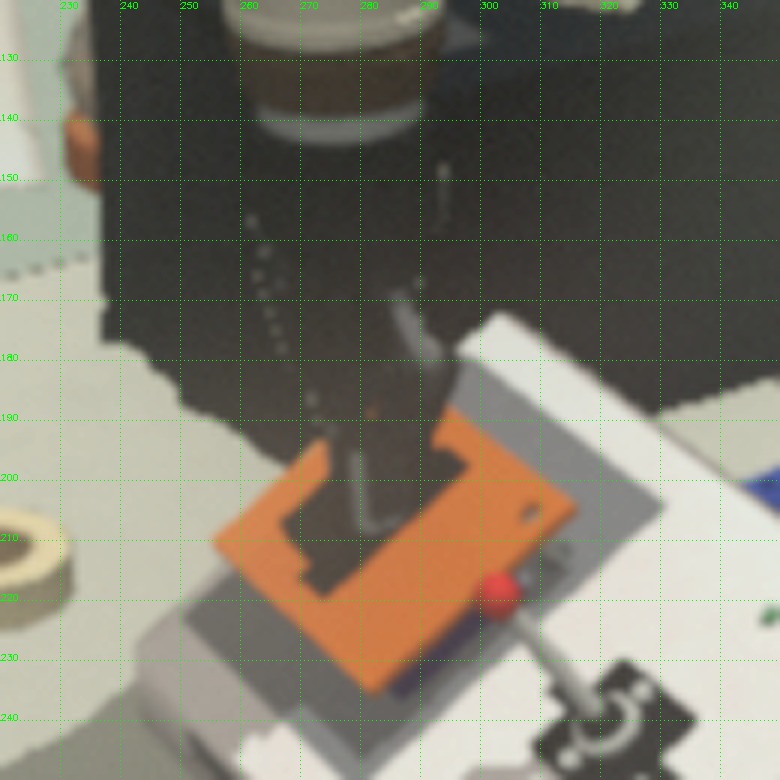

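Call:
servo_tool(steps=[{"x":1,"y":0,"z":-1.7,"yaw":0},{"x":2.5,"y":0,"z":-4.3,"yaw":0},{"x":4,"y":0,"z":-6.9,"yaw":0},{"x":5,"y":0,"z":-8.7,"yaw":0},{"x":5,"y":0,"z":-8.7,"yaw":0}])

```text
time: 16.25
ee_pos: [0.5579, 0.1296, 0.1377]
tcp_rot: [-178.4, 0.2, 179.9]
wrist_force: [-0.4, 0.9, -1.5]
opening: 0.0129
```

```bash
python3 - <<'E'
from h import *
o=wsave("d2"); print(o["time"],o["ee_pos"],o["tcp_rot"],o["wrist_force"],o["torque"])
p,d=camera("side"); np.save("side1.npy",p); crop(p,270,170,340,240,10,"pics/side7.png")
E
```

```text
16.25 [0.55789559 0.12957771 0.13771982] [-178.37920152    0.20642028  179.86909253] [-0.41627258  0.86112182 -1.53441033] [ 0.08729376 -0.05838008 -0.01165324]
```

View pics/side7.png

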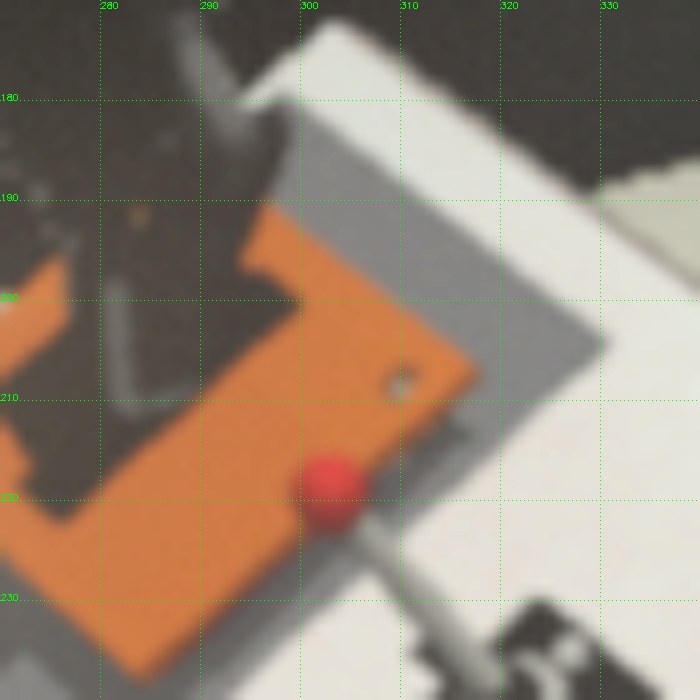

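Call:
servo_tool(steps=[{"x":1,"y":0,"z":-1.7,"yaw":0},{"x":2,"y":0,"z":-3.5,"yaw":0},{"x":3,"y":0,"z":-5.2,"yaw":0},{"x":3,"y":0,"z":-5.2,"yaw":0}])

```text
time: 16.85
ee_pos: [0.5609, 0.1296, 0.1325]
tcp_rot: [-178.4, 0.2, 179.9]
wrist_force: [-0.5, -0.2, -1.3]
opening: 0.0125
```

Call:
servo_tool(steps=[{"x":1,"y":0,"z":-1.7,"yaw":0},{"x":2,"y":0,"z":-3.5,"yaw":0},{"x":2.5,"y":0,"z":-4.3,"yaw":0},{"x":2.5,"y":0,"z":-4.3,"yaw":0}])

```text
time: 17.35
ee_pos: [0.5632, 0.1294, 0.1287]
tcp_rot: [-178.4, 0.2, 179.9]
wrist_force: [-4.7, -3.1, 2.7]
opening: 0.0126
```

```bash
python3 - <<'E'
from h import *
o=wsave("d3"); print(o["time"],o["ee_pos"],o["tcp_rot"],o["wrist_force"],o["torque"])
p,d=camera("side"); np.save("side1.npy",p); crop(p,230,160,340,260,7,"pics/side8.png")
E
```

```text
17.35 [0.56321528 0.12942722 0.12869133] [-178.37158607    0.20370514  179.8701266 ] [-4.68908095 -3.10397969  2.71452871] [-0.20010218  0.63222225  0.1469328 ]
```

View pics/side8.png

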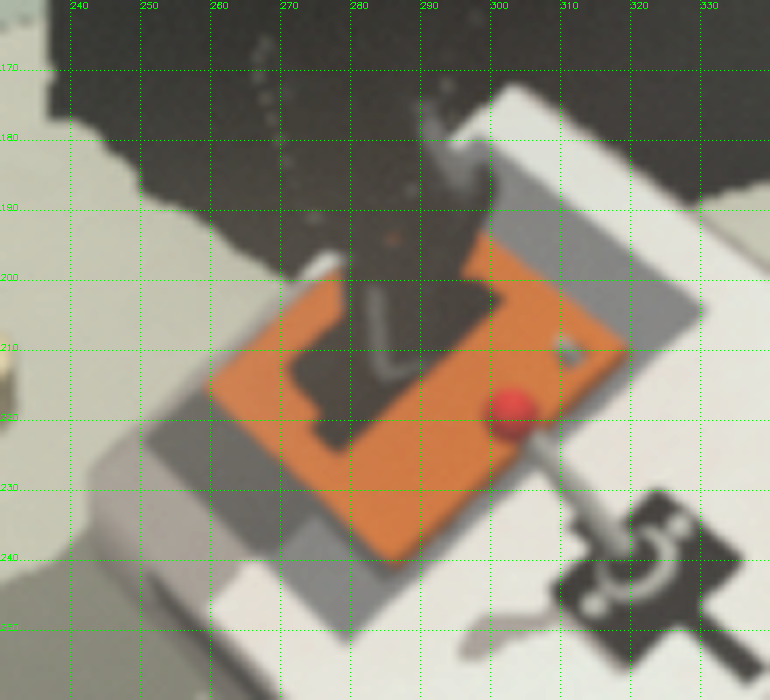

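View pics/w_d3.png

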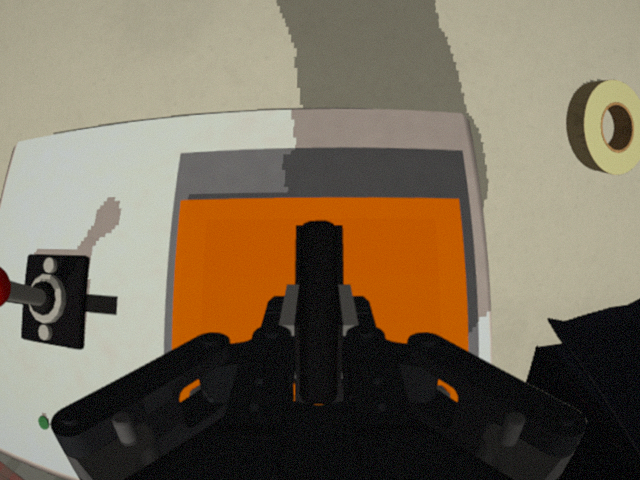

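Call:
servo_tool(steps=[{"x":0,"y":0,"z":0,"yaw":0},{"x":0,"y":0,"z":0,"yaw":0},{"x":1,"y":0,"z":-1.7,"yaw":0},{"x":1.5,"y":0,"z":-2.6,"yaw":0},{"x":1.5,"y":0,"z":-2.6,"yaw":0}], grip_force=20)

```text
time: 18.08
ee_pos: [0.5639, 0.1291, 0.1277]
tcp_rot: [-178.4, 0.2, 179.9]
wrist_force: [-12.5, -6.0, 14.8]
opening: 0.0127
```

```bash
python3 - <<'E'
from h import *
o=wsave("d4"); print(o["time"],o["ee_pos"],o["tcp_rot"],o["wrist_force"],o["torque"])
E
```

```text
18.075 [0.56390507 0.12906753 0.12770832] [-1.78370141e+02  1.76455522e-01  1.79877989e+02] [-12.4571163   -5.95078515  14.81760085] [-0.10915604  2.18249178  0.43208454]
```

View pics/w_d4.png

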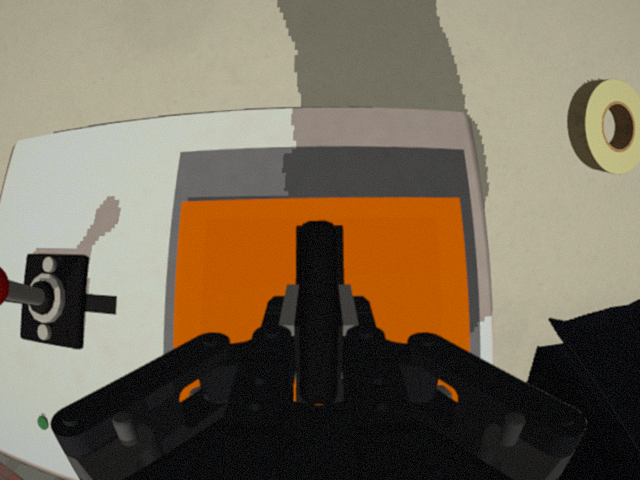

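Call:
servo_tool(steps=[{"x":0,"y":0,"z":0,"yaw":0},{"x":0,"y":0,"z":0,"yaw":0},{"x":0,"y":0,"z":0,"yaw":0},{"x":0,"y":0,"z":0,"yaw":0}], grip=30)

```text
time: 18.62
ee_pos: [0.564, 0.1291, 0.1275]
tcp_rot: [-178.4, 0.2, 179.9]
wrist_force: [-0.2, -0.0, -1.0]
opening: 0.0301
```

```bash
python3 - <<'E'
from h import *
o=wsave("r1"); print(o["time"],o["ee_pos"],o["tcp_rot"],o["wrist_force"],o["torque"],o["opening"])
p,d=camera("side"); np.save("side1.npy",p); crop(p,230,160,340,260,7,"pics/side9.png")
E
```

```text
18.625 [0.56395069 0.12910988 0.12745303] [-1.78365184e+02  1.67715056e-01  1.79880608e+02] [-0.208426   -0.03385505 -0.99657105] [-0.00113069 -0.01967145 -0.02069137] 0.030107107948514025
```

View pics/side9.png

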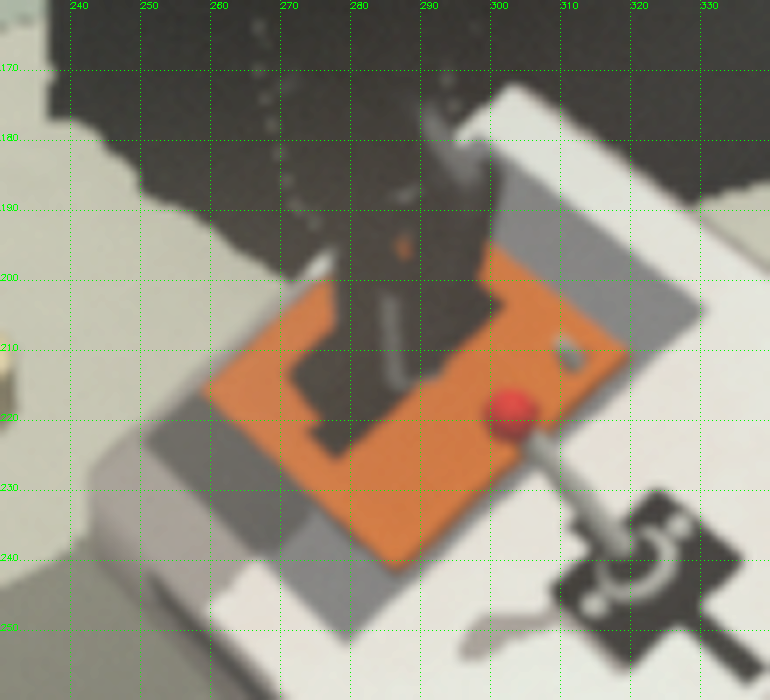

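View pics/w_r1.png

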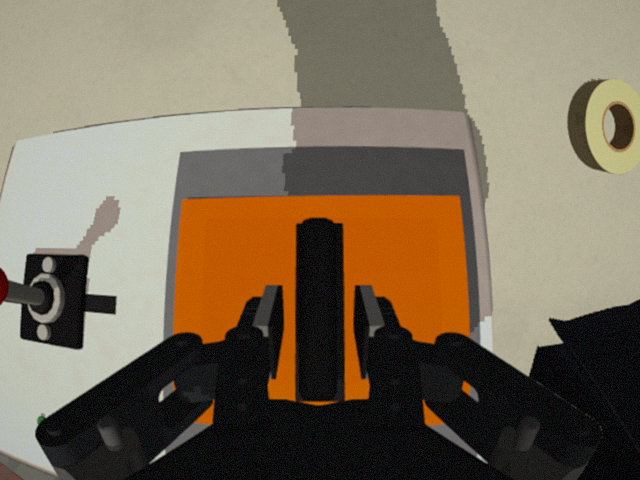

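Call:
servo_tool(steps=[{"x":0,"y":0,"z":15,"yaw":0},{"x":0,"y":0,"z":45,"yaw":0},{"x":-10,"y":-20,"z":90,"yaw":0},{"x":-20,"y":-40,"z":140,"yaw":0},{"x":-20,"y":-50,"z":160,"yaw":0},{"x":-20,"y":-50,"z":160,"yaw":0}], grip=30)

```text
time: 19.48
ee_pos: [0.5445, 0.0787, 0.2901]
tcp_rot: [-178.4, 0.4, 179.8]
wrist_force: [-0.1, 0.9, -0.5]
opening: 0.0303
```

```bash
python3 - <<'E'
from h import *
o=wsave("r2"); print(o["time"],o["q"],o["ee_pos"],o["tcp_rot"])
p,d=camera("side"); np.save("side1.npy",p); crop(p,230,160,390,300,5,"pics/side10.png")
E
```

```text
19.475 [ 9.00905646  5.85789259 15.15270851 99.14533155 -1.64162719  9.18863877] [0.54448966 0.07869842 0.29013536] [-178.40328847    0.40967671  179.82398485]
```

View pics/side10.png

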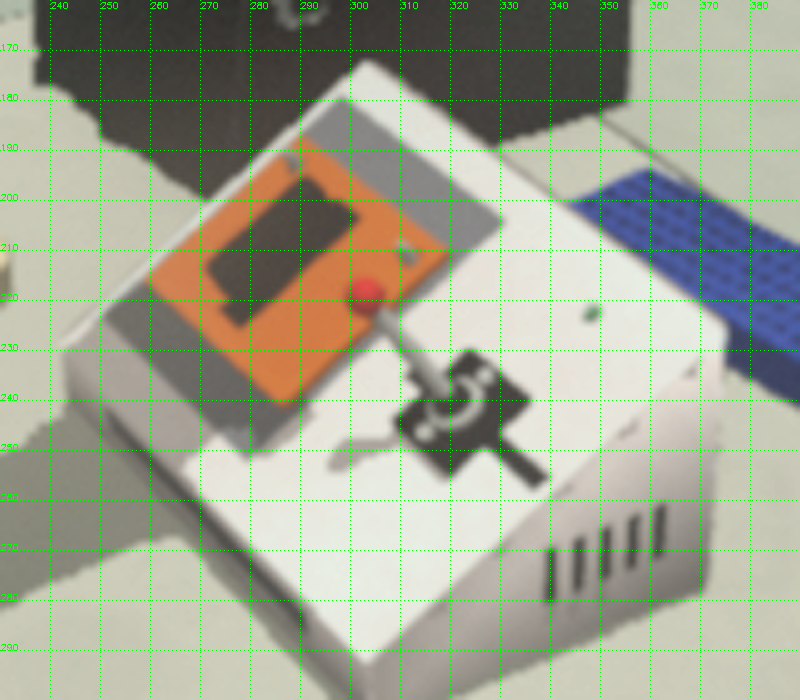

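View pics/w_r2.png

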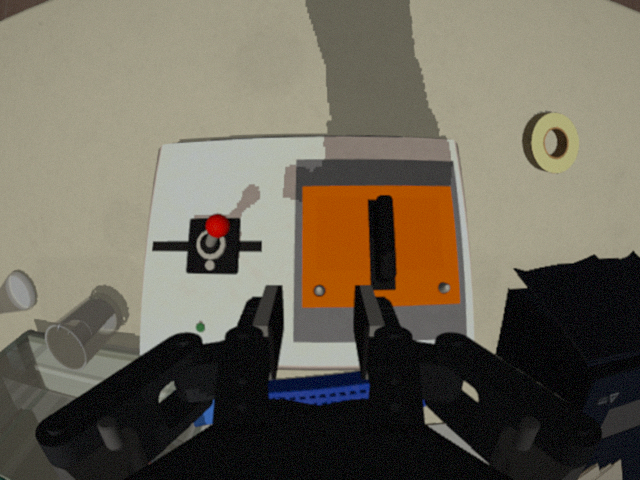

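```bash
python3 - <<'E'
from h import *
np.set_printoptions(suppress=True,precision=4)
z=np.load("w_r2.npz"); p=z["p"].astype(int)
m=(p[:,:,0]>130)&(p[:,:,1]<70)&(p[:,:,2]<70); m[:, 260:]=0; v,u=np.where(m); print(u.mean(),v.mean(),len(u))
B1=wface("r2",u.mean(),v.mean(),.072); print("ball r2",B1)
z1=np.load("w_v1.npz"); q=z1["p"].astype(int); m=(q[:,:,0]>130)&(q[:,:,1]<60)&(q[:,:,2]<60);m[:,:340]=0;m[:,420:]=0; v,u=np.where(m); print(u.mean(),v.mean(),len(u)); print("ball v1",wface("v1",u.mean(),v.mean(),.072))
def tri(rays):
    A=0;b=0
    for o,r in rays:
        r=r/np.linalg.norm(r);M=np.eye(3)-np.outer(r,r);A=A+M;b=b+M@o
    return np.linalg.solve(A,b)
m=(p[:,:,0]>130)&(p[:,:,1]<70)&(p[:,:,2]<70); m[:, 260:]=0; v2,u2=np.where(m)
print("tri wrist",tri([wray("v1",u.mean(),v.mean()),wray("r2",u2.mean(),v2.mean())]))
print("tri all",tri([wray("v1",u.mean(),v.mean()),wray("r2",u2.mean(),v2.mean()),ray("top",302.1,265.6),ray("side",302.5,218.5)]))
for c in ((189,219),(240,219),(238.5,273),(187,272)): print("sw",wface("r2",*c,.006))
for c in ((153,246),(262,246)): print("slot",wface("r2",*c,0))
for c in ((302,186),(453,184),(460,304),(300,306)): print("scr",wface("r2",*c,.005))
E
```

```text
215.63392857142858 226.58035714285714 336
ball r2 [0.5402 0.0012 0.1586]
374.0387596899225 261.7674418604651 129
ball v1 [ 0.5341 -0.0004  0.1551]
tri wrist [0.5382 0.0023 0.1655]
tri all [0.5386 0.0008 0.1612]
sw [ 0.5514 -0.0475  0.0889]
sw [0.5517 0.0026 0.0891]
sw [0.5945 0.004  0.1138]
sw [ 0.5948 -0.0451  0.1139]
slot [ 0.576  -0.086   0.0962]
slot [0.5753 0.0231 0.0957]
scr [0.5247 0.0585 0.0723]
scr [0.521  0.2021 0.0702]
scr [0.619  0.2005 0.1268]
scr [0.6191 0.0588 0.1268]
```

Call:
servo_tool(steps=[{"x":-3,"y":-20,"z":-20,"yaw":0},{"x":-6,"y":-36,"z":-50,"yaw":0},{"x":-6,"y":-36,"z":-85,"yaw":0},{"x":-6,"y":-36,"z":-110,"yaw":0},{"x":-6,"y":-36,"z":-122,"yaw":0},{"x":-6,"y":-36,"z":-122,"yaw":0},{"x":-6,"y":-36,"z":-122,"yaw":0}], grip=0)

```text
time: 20.45
ee_pos: [0.5383, 0.0435, 0.1659]
tcp_rot: [-178.4, 0.2, 179.9]
wrist_force: [0.1, 0.4, 0.2]
opening: -0.0003
```

```bash
python3 - <<'E'
from h import *
o=wsave("t1"); print(o["time"],o["ee_pos"],o["tcp_rot"],o["wrist_force"],o["opening"])
p,d=camera("side"); np.save("side1.npy",p); crop(p,230,120,370,260,5,"pics/side11.png")
E
```

```text
20.45 [0.53832149 0.04349712 0.16592621] [-178.37562313    0.21299393  179.88634296] [0.14871759 0.44961177 0.15575958] -0.00029358040215274637
```

View pics/side11.png

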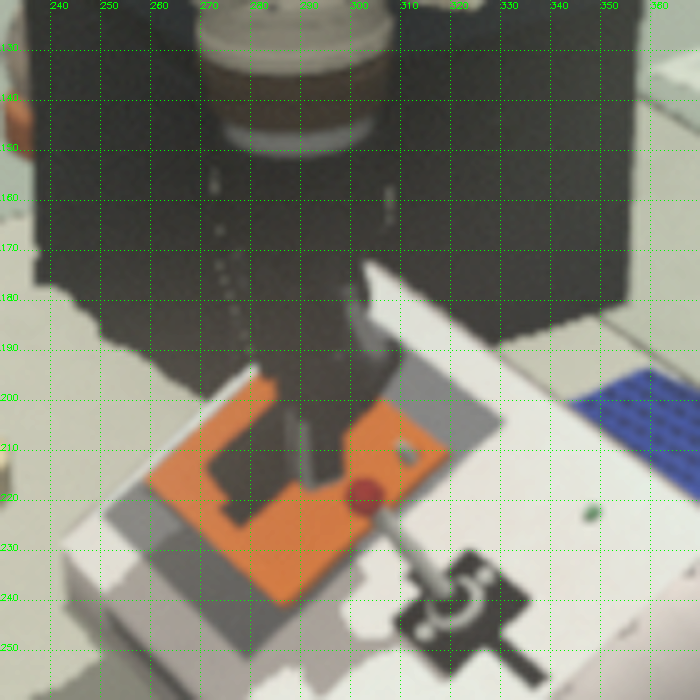

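View pics/w_t1.png

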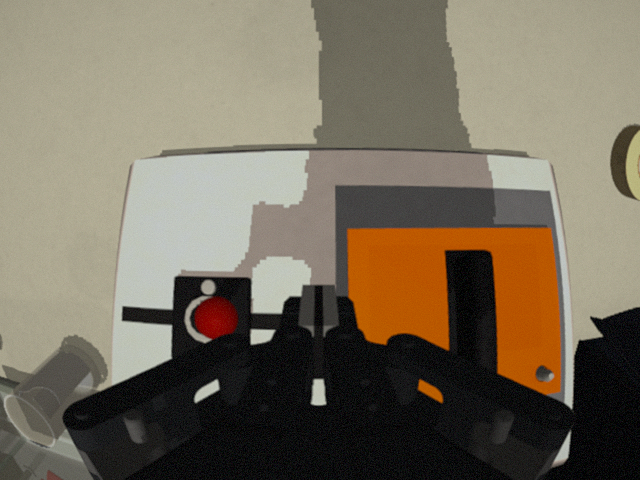

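Call:
servo_tool(steps=[{"x":0,"y":-5,"z":0,"yaw":0},{"x":0,"y":-10,"z":0,"yaw":0},{"x":0,"y":-14,"z":0,"yaw":0},{"x":0,"y":-16,"z":0,"yaw":0},{"x":0,"y":-18,"z":0,"yaw":0},{"x":0,"y":-20,"z":0,"yaw":0},{"x":0,"y":-20,"z":0,"yaw":0}])

```text
time: 21.42
ee_pos: [0.5384, 0.0238, 0.1661]
tcp_rot: [-178.4, 0.2, 179.9]
wrist_force: [1.4, 3.6, 0.7]
opening: 0.0002
```

Call:
servo_tool(steps=[{"x":0,"y":-1.5,"z":0,"yaw":0},{"x":0,"y":-3,"z":0,"yaw":0},{"x":0,"y":-4.5,"z":0,"yaw":0},{"x":0,"y":-6,"z":0,"yaw":0},{"x":0,"y":-6,"z":0,"yaw":0}])

```text
time: 22.05
ee_pos: [0.5385, 0.0188, 0.1669]
tcp_rot: [-178.5, 0.3, 179.9]
wrist_force: [-1.8, 7.5, 5.7]
opening: -0.0
```

```bash
python3 - <<'E'
from h import *
o=wsave("t2"); print(o["time"],o["ee_pos"],o["wrist_force"],o["torque"])
E
```

```text
22.05 [0.53849144 0.0187786  0.16687706] [-1.77883352  7.52966202  5.70585887] [ 1.41661212  0.45266139 -0.02923724]
```

View pics/w_t2.png

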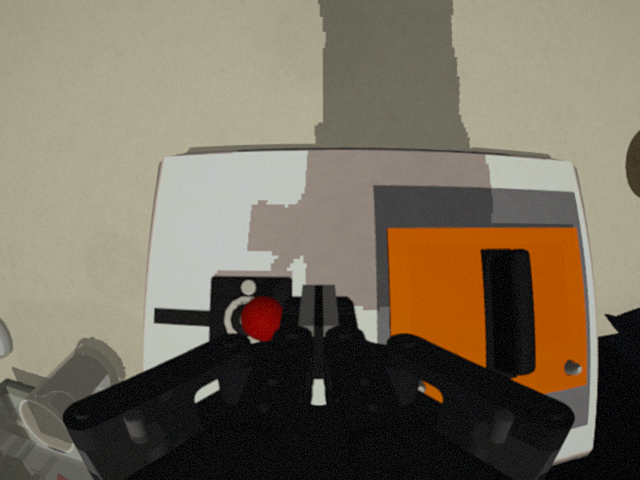

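Call:
servo_tool(steps=[{"x":0,"y":3,"z":0,"yaw":0},{"x":0,"y":6,"z":1,"yaw":0},{"x":0,"y":6,"z":4,"yaw":0},{"x":0,"y":6,"z":7,"yaw":0},{"x":0,"y":3,"z":7,"yaw":0},{"x":0,"y":1,"z":7,"yaw":0},{"x":0,"y":-1,"z":7,"yaw":0},{"x":0,"y":-3,"z":7,"yaw":0},{"x":0,"y":-3,"z":7,"yaw":0}])

```text
time: 23.22
ee_pos: [0.5381, 0.0173, 0.1756]
tcp_rot: [-178.8, 0.3, -180.0]
wrist_force: [-7.7, 11.2, 13.8]
opening: 0.0002
```

```bash
python3 - <<'E'
from h import *
o=wsave("t3"); print(o["time"],o["ee_pos"],o["wrist_force"],o["torque"])
E
```

```text
23.225 [0.53806817 0.01725103 0.17564574] [-7.66967954 11.17032625 13.80314067] [ 2.14642674  1.51864385 -0.11679239]
```

View pics/w_t3.png

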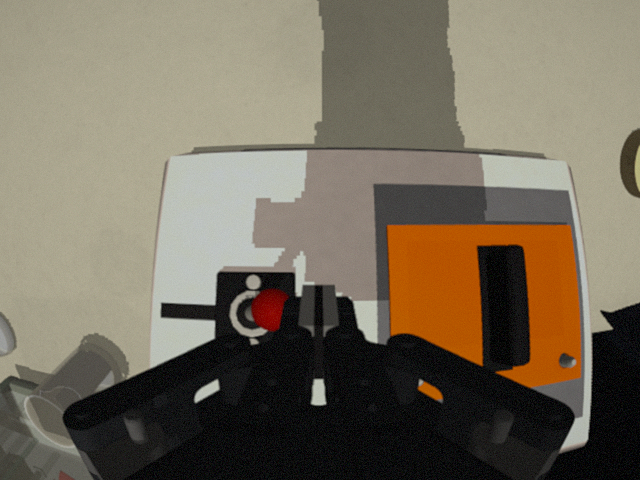

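Call:
servo_tool(steps=[{"x":0,"y":5,"z":0,"yaw":0},{"x":0,"y":12,"z":0,"yaw":0},{"x":0,"y":18,"z":0,"yaw":0},{"x":0,"y":18,"z":0,"yaw":0}])

```text
time: 23.78
ee_pos: [0.538, 0.0355, 0.1754]
tcp_rot: [-178.7, 0.3, -180.0]
wrist_force: [0.1, -1.2, -0.5]
opening: 0.0001
```

```bash
python3 - <<'E'
from h import *
o=wsave("t4"); print(o["time"],o["ee_pos"],o["tcp_rot"],o["wrist_force"])
z=np.load("w_t4.npz"); d=z["d"]; c=camera_params("wrist"); K=c["intrinsics"]; H=c["hand_eye"]
v,u=np.mgrid[0:480,0:640]; a=(u-K[0,2])/K[0,0]; b=(v-K[1,2])/K[1,1]; th=np.hypot(a,b); s=np.sinc(th/np.pi)
r=np.stack([a*s,b*s,np.cos(th)],-1); P=r*(d/r[...,2])[...,None]; Q=P@H[:3,:3].T+H[:3,3]
ok=(d>0)&(Q[...,2]<.025)
for zz in np.arange(-.06,.024,.006):
    m=ok&(abs(Q[...,2]-zz)<.003)&(abs(Q[...,0])<.03)
    if m.sum()>3: print(f"z{zz*1e3:.0f} n{m.sum()} y[{Q[m][:,1].min()*1e3:.0f},{Q[m][:,1].max()*1e3:.0f}] x[{Q[m][:,0].min()*1e3:.0f},{Q[m][:,0].max()*1e3:.0f}]")
crop(z["p"],180,260,420,440,3,"pics/t4.png")
p,dd=camera("side"); crop(p,230,130,370,260,5,"pics/side12.png")
E
```

```text
23.775 [0.53800976 0.03553206 0.17536967] [-178.74434329    0.3118356  -179.96372251] [ 0.07744276 -1.22161972 -0.46727827]
z-60 n6313 y[-61,61] x[-7,18]
z-54 n6641 y[-56,57] x[-9,18]
z-48 n4922 y[-51,52] x[-9,18]
z-42 n2963 y[-47,48] x[-9,17]
z-36 n4973 y[-40,41] x[-9,13]
z-30 n3017 y[-37,37] x[-12,14]
z-24 n1846 y[-31,32] x[-12,14]
z-18 n968 y[-20,21] x[-12,13]
z-12 n370 y[-13,14] x[-12,11]
z-6 n555 y[-13,14] x[6,12]
z-0 n542 y[-13,14] x[6,11]
z6 n498 y[-36,14] x[-4,11]
z12 n1420 y[-41,14] x[-9,11]
z18 n389 y[-42,7] x[-8,11]
```

View pics/t4.png

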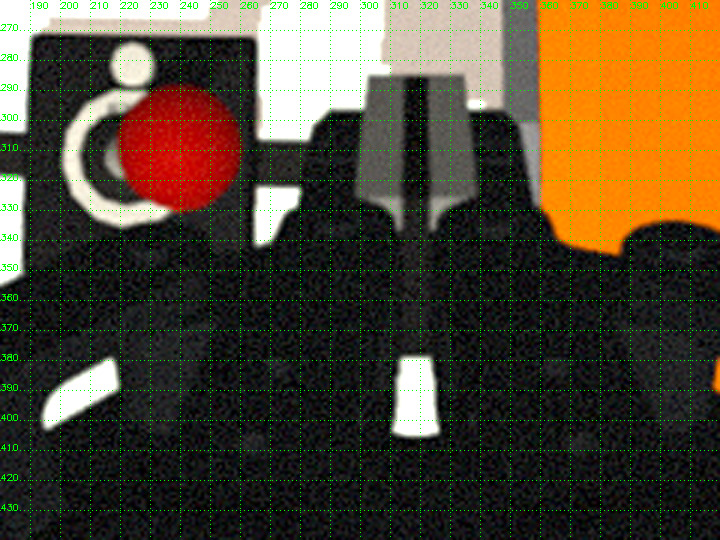

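View pics/side12.png

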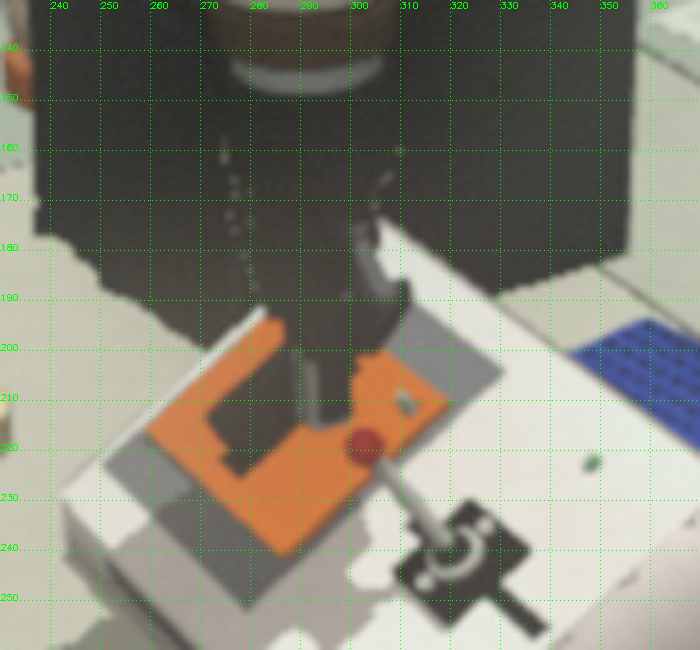

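Call:
servo_tool(steps=[{"x":0,"y":0,"z":-6,"yaw":0},{"x":0,"y":0,"z":-13,"yaw":0},{"x":0,"y":0,"z":-17.4,"yaw":0},{"x":0,"y":-4,"z":-17.4,"yaw":0},{"x":0,"y":-7,"z":-17.4,"yaw":0},{"x":0,"y":-9,"z":-17.4,"yaw":0},{"x":0,"y":-10,"z":-17.4,"yaw":0},{"x":0,"y":-10,"z":-17.4,"yaw":0}])

```text
time: 24.88
ee_pos: [0.5381, 0.0251, 0.1582]
tcp_rot: [-178.7, 0.3, -180.0]
wrist_force: [0.8, -0.6, -0.3]
opening: 0.0003
```

Now push along the arc, 1.5 mm per row.

Call:
servo_tool(steps=[{"x":-0.2,"y":-1.5,"z":0.3,"yaw":0},{"x":-0.5,"y":-3,"z":0.9,"yaw":0},{"x":-0.8,"y":-4.5,"z":1.4,"yaw":0},{"x":-1,"y":-6,"z":1.8,"yaw":0},{"x":-1.2,"y":-7.5,"z":2.1,"yaw":0},{"x":-1.2,"y":-7.5,"z":2.1,"yaw":0}])

```text
time: 25.62
ee_pos: [0.5367, 0.0184, 0.1606]
tcp_rot: [-178.8, 0.3, -180.0]
wrist_force: [-2.2, 5.7, 2.6]
opening: 0.0002
```

```bash
python3 - <<'E'
from h import *
o=get_obs(); print(o["time"],o["ee_pos"],o["wrist_force"],o["torque"])
E
```

```text
25.625 [0.53671282 0.01837202 0.16063049] [-2.1615325   5.71183074  2.57209359] [1.14757252 0.36318588 0.07151264]
```

Call:
servo_tool(steps=[{"x":-0.2,"y":-2,"z":0.4,"yaw":0},{"x":-0.5,"y":-4,"z":0.9,"yaw":0},{"x":-0.8,"y":-6,"z":1.3,"yaw":0},{"x":-1,"y":-8,"z":1.6,"yaw":0},{"x":-1.1,"y":-10,"z":1.9,"yaw":0},{"x":-1.1,"y":-10,"z":1.9,"yaw":0}])

```text
time: 26.38
ee_pos: [0.5357, 0.0085, 0.1628]
tcp_rot: [-178.9, 0.4, -179.9]
wrist_force: [-1.4, 3.0, 1.8]
opening: 0.0
```

```bash
python3 - <<'E'
from h import *
o=get_obs(); print(o["time"],o["ee_pos"],o["wrist_force"],o["torque"])
E
```

```text
26.375 [0.53565741 0.00846256 0.16278582] [-1.38085757  3.03129573  1.76230378] [ 0.64221882  0.18646856 -0.00508732]
```

Call:
servo_tool(steps=[{"x":-0.1,"y":-1.5,"z":0.2,"yaw":0},{"x":-0.2,"y":-3,"z":0.4,"yaw":0},{"x":-0.3,"y":-4.5,"z":0.5,"yaw":0},{"x":-0.3,"y":-6,"z":0.5,"yaw":0},{"x":-0.4,"y":-7,"z":0.6,"yaw":0},{"x":-0.4,"y":-8,"z":0.6,"yaw":0},{"x":-0.4,"y":-8,"z":0.6,"yaw":0}])

```text
time: 27.25
ee_pos: [0.5352, 0.0002, 0.1633]
tcp_rot: [-178.8, 0.3, -180.0]
wrist_force: [-0.9, 0.6, 0.8]
opening: 0.0002
```

```bash
python3 - <<'E'
from h import *
o=wsave("t5"); print(o["time"],o["ee_pos"],o["wrist_force"],o["torque"])
E
```

```text
27.25 [5.35216640e-01 2.44363382e-04 1.63291451e-01] [-0.91654871  0.55780267  0.75767841] [0.01164363 0.02973761 0.00525547]
```

View pics/w_t5.png

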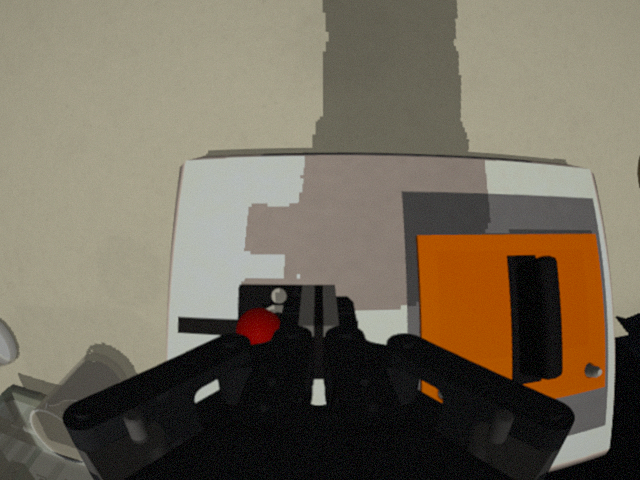

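Call:
servo_tool(steps=[{"x":0,"y":0,"z":0,"yaw":0},{"x":0,"y":0,"z":0,"yaw":0}])

```text
time: 27.55
ee_pos: [0.5352, 0.0002, 0.1632]
tcp_rot: [-178.8, 0.3, -180.0]
wrist_force: [0.3, 0.4, 0.5]
opening: 0.0003
```

```bash
python3 - <<'E'
from h import *
o=wsave("t6"); print(o["time"],o["ee_pos"],o["wrist_force"],o["torque"])
p=np.load("w_t6.npz")["p"].astype(int)
m=(p[:,:,0]>100)&(p[:,:,1]<60)&(p[:,:,2]<60); m[:,330:]=0; v,u=np.where(m); print(u.mean(),v.mean(),len(u),u.min(),u.max()); print(wface("t6",u.mean(),v.mean(),.077))
crop(np.load("w_t6.npz")["p"],170,260,370,380,4,"pics/t6.png")
E
```

```text
27.55 [5.35209165e-01 2.43089404e-04 1.63221520e-01] [0.33905977 0.38490748 0.50240863] [ 0.08428088 -0.03581972  0.04266878]
257.60923076923075 329.8046153846154 650 239 276
[ 0.53675658 -0.02237051  0.16240751]
```

View pics/t6.png

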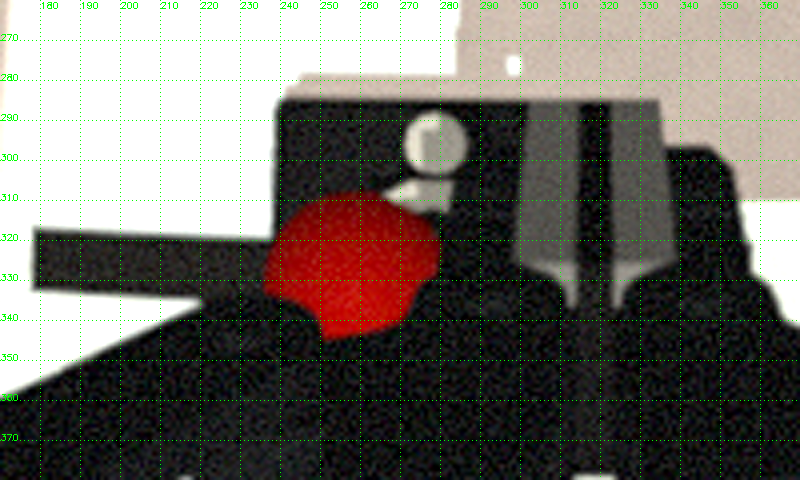

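Call:
servo_tool(steps=[{"x":0,"y":-1,"z":0,"yaw":0},{"x":0,"y":-2,"z":0,"yaw":0},{"x":0,"y":-3,"z":0,"yaw":0},{"x":0,"y":-3,"z":0,"yaw":0}])

```text
time: 28.1
ee_pos: [0.5352, -0.0029, 0.1632]
tcp_rot: [-178.8, 0.3, -180.0]
wrist_force: [0.5, 0.1, 0.2]
opening: -0.0004
```

```bash
python3 - <<'E'
from h import *
o=wsave("t7"); print(o["time"],o["ee_pos"],o["wrist_force"],o["torque"])
p=np.load("w_t7.npz")["p"].astype(int)
m=(p[:,:,0]>100)&(p[:,:,1]<60)&(p[:,:,2]<60); m[:,330:]=0; v,u=np.where(m); print(u.mean(),v.mean(),len(u),u.min(),u.max()); print(wface("t7",u.mean(),v.mean(),.077))
E
```

```text
28.1 [ 0.535242   -0.00285045  0.16324772] [0.48707849 0.10165364 0.23640701] [0.03675804 0.01431184 0.01874597]
200.9141689373297 330.3188010899183 734 185 220
[ 0.53792479 -0.04833501  0.16308199]
```

View pics/w_t7.png

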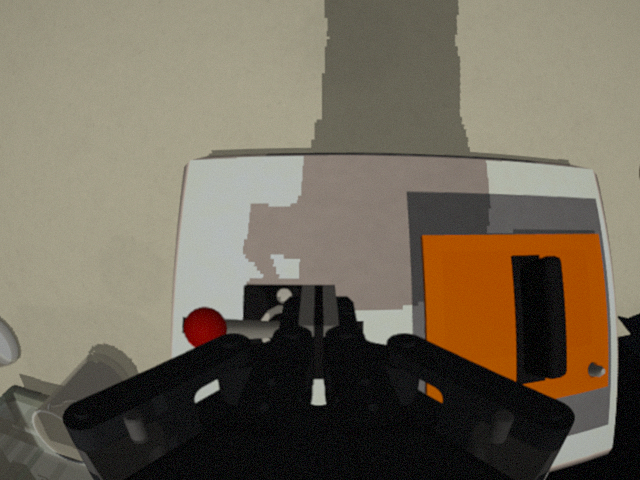

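Call:
servo_tool(steps=[{"x":0,"y":6,"z":0,"yaw":0},{"x":0,"y":14,"z":5,"yaw":0},{"x":0,"y":20,"z":30,"yaw":0},{"x":-10,"y":25,"z":70,"yaw":0},{"x":-30,"y":25,"z":110,"yaw":0},{"x":-50,"y":25,"z":140,"yaw":0},{"x":-50,"y":25,"z":140,"yaw":0}])

```text
time: 29.02
ee_pos: [0.4851, 0.0227, 0.3065]
tcp_rot: [-178.9, 0.6, -179.9]
wrist_force: [0.5, 0.3, 0.3]
opening: 0.0
```

```bash
python3 - <<'E'
from h import *
o=wsave("z1"); print(o["time"],o["ee_pos"],o["wrist_force"])
p=np.load("w_z1.npz")["p"].astype(int)
m=(p[:,:,0]>100)&(p[:,:,1]<60)&(p[:,:,2]<60); m[:,330:]=0; v,u=np.where(m); print(u.mean(),v.mean(),len(u)); print(wface("z1",u.mean(),v.mean(),.072))
p,d=camera("side"); crop(p,230,150,390,300,5,"pics/sidez.png")
E
```

```text
29.025 [0.48506596 0.02272451 0.3064881 ] [0.53163912 0.31435588 0.31032977]
228.36423841059602 290.94039735099335 302
[ 0.540223   -0.05288512  0.15863549]
```

View pics/sidez.png

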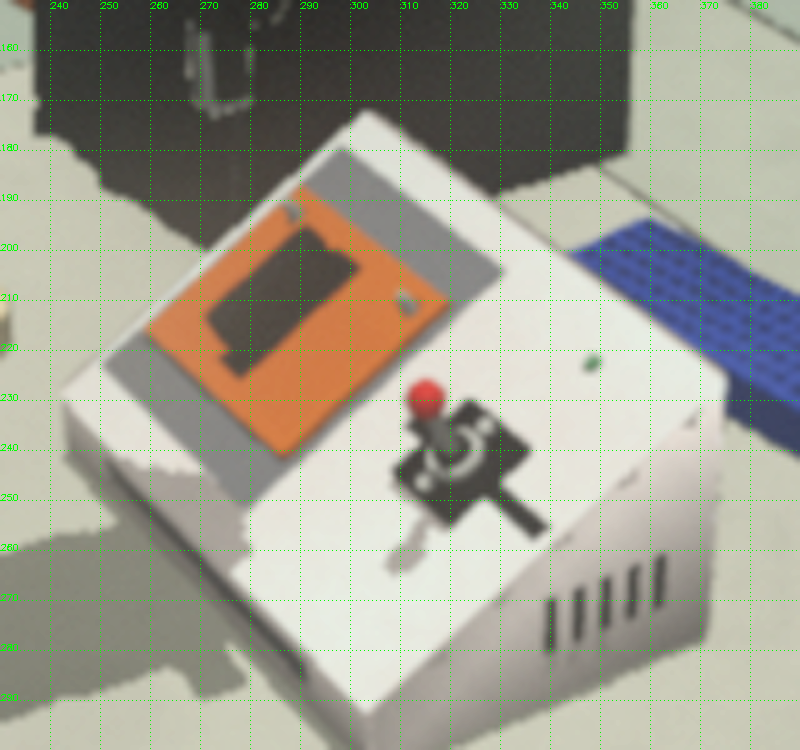

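View pics/w_z1.png

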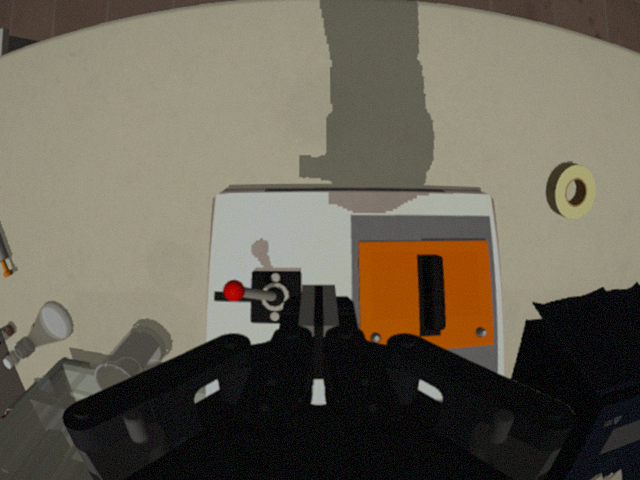

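```bash
python3 -c "
from h import *
print(job_done(), get_obs()['time'])"
```

```text
the job is handed in; nothing more can be done
the job is handed in; nothing more can be done
```

The amber screen is hanging on the viewer and the toggle is switched on. I handed the job in at about 29 s of the 58 s allowed.

- **Screen:** I gripped it by its bar and pressed it on the sloping face until it lay at 30°. I then found the pins by touching them with the plate's edge, and lowered both holes over them square to the face. The plate bottomed within about 0.3 mm of the earlier flush contact, and I let go. The last side and wrist pictures show both pins through the holes and the plate flat on the window.
- **Toggle:** I pushed it from the left with closed fingers, slowly and along its arc. It took about 6 to 7 N at first and almost nothing at the middle, then it snapped across. The last picture puts the ball about 50 mm right of its off position. The arm stood clear with no force on the wrist.
- **Bystanders:** the arm never went near the flask, the beaker or the tape roll. In the last wrist picture they stand where I expected; I did not measure their positions.

- **Failed toggle approach:** my first attempt was too high on the fingers. Wrist force read about 9.6 N at one end-of-move reading and about 19 N at a second, so I backed off and came in lower. That is under the 25 N ramming limit, but force is only read at the end of each move, so a short peak in between could have been missed.
- **Tool tilt:** the tool was about 1 to 2° out of vertical throughout, after I ran the last joint into its limit early on. The screen still settled flush.

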